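Lock the keeper bar over a packed box with a snap hook

ROBOT

A 6-joint arm with a two-finger parallel gripper is mounted at the origin on a cart in front of the work surface, level with it; the furniture and walls round the work are solid. World frame = base frame: x ahead of the robot, y to its left, z up, the work surface at z = 0. Lengths are in m, angles in rad, forces in N, time in s.
With the tool pointing down it reaches from about 0.35 to 0.775 m from the base axis. Payload 5.5 kg.
Tool frame: the origin (TCP) lies on the centre line of the jaws, within the pads' length; the fingertips stand 11 mm ahead of it and the grasp point (between the pads) lies 8 mm behind it (env.nose_length is the distance from the TCP to the fingertips, in m); x points along the fingers, z is the direction in which the jaws open and shut, and the axes are right-handed (so a half turn about x gives the same grasp; the last joint's range is limited). The gripper opens to 85 mm and grips with 20 to 120 N. Pads are 22 mm wide; open, the fingers measure 114 mm over their backs; the gripper's body (76 mm by 85 mm) begins 54 mm behind the grasp point. The pads swing forward as they close: fully open they stand 13 mm farther back than shut.
Start: joints at [-1.464, 0.313, 0.046, 1.304, 0, 1.431], TCP at [0.14, -0.558, 0.242] pointing down, gripper open.
Joint ranges: [-2.76, 2.76], [-0.86, 1.69], [-1.03, 1.26], [-2.2, 2.34], [-1.47, 1.5], [-3.14, 3.14]. Speed limits (rad/s): [2.57, 2.57, 3.14, 3.14, 3.14, 3.14].

INTERFACE

Orientations are given as a unit quaternion [w, x, y, z].
In Python, from workcell import env gives the robot as it stands. The module is installed in compiled form; this text tells all that it offers.
- The arm moves only by the tool step_arm, never from a script. Its argument "moves" is a list that holds one entry, the list of rows, each a list of 7 numbers: the turn, a rotation vector about the tool's x, y, z in rad, then the shift along the tool's x, y, z in m, then the opening, from 0 (shut) to 1 (fully open). In form: [[[rx, ry, rz, tx, ty, tz, grip], ...]]. A call has 1 to 12 rows; each row is the pose to reach, as a shift and turn from the pose measured when the call began, along the tool's axes at that moment; what a row does not reach only later rows make up. A row lasts 1/10 s, in which the tool goes at most 50 mm and 8.59 degrees, less where a joint would pass 70% of its speed; a pose out of reach is approached as far as the arm can. A call with a gripper value outside its range is refused whole. The fingers move at their own pace and stop on an object; "force" is the grip in N (left out, the last holds). Time passes only in rows, so rows that repeat a pose let the fingers close. It gives the time, the measured TCP pose, the force and the opening at its end, in the units of the state.
- env.get_state(): the state, without advancing time (a new reading comes with each control period).
- env.read_camera(name): name is "scene" or "top" or "wrist"; returns (picture, depth): 400x640x3 uint8, red, green, blue; 400x640 float32, m along the optical axis (not along the pixel's ray), 0 where there is no reading.
- env.get_calibration(name): a dict with "mtx" (3x3 intrinsics, pixels), "distortion" ([k1, k2, p1, p2, k3] as OpenCV has them; the pictures are not rectified), "camera_from_world" (4x4, takes a point from world to camera coordinates); the wrist camera has in their place "T_tool_cam" (4x4, takes a point from camera to tool coordinates, whose origin is the TCP and whose axes are the tool frame's). Camera axes: x right, y down, z forward; pixel columns grow to the right and rows downward; lengths in m; the calibration is good to about 2 mm. A picture is of the moment at which its call begins: read the wrist's pose just before it. get_calibration takes no time and is no camera call.
- env.hand_in(): hands the job in, once; it reports no verdict.
Trained networks look in the newest picture that a camera, given by its name, has taken for a name from the list of things; names that differ only in an ending like _2 or _b are one class to them, and where a whole thing is asked for, a point or a joint stands for the part that bears it (a point fixed in the world has none). Each returns a list of dicts, best first, with "confidence" (0 to 1); they miss things now and then, are a little off and sometimes report something else, mostly with a low value. They report only what shows in the picture. A call takes as long as a camera call.
- env.boxes_of(camera, thing): "uv" ([column, row] in pixels, amid what is visible of it).
- env.silhouettes(camera, thing): "mask" (400x640 bool, what is visible of it) and "uv" ([column, row] in pixels, amid what is visible of it).
The state is a dict: "clock": time; "joint_pos": joint angles; "qvel": joint speeds; "tau": joint torques, N m; "tcp_pos": TCP position; "orientation": TCP orientation; "wrist_force": force on the tool from outside, world axes, zero at the start; "ft_torque": the same for the moment, N m; "finger_gap": finger opening in m.
Only numpy, scipy, OpenCV 4.12 (cv2) and the standard library are available. Lean on these libraries where they do the work, as an engineer would, in place of code of your own. Each camera call takes 0.05 s, during which the arm holds its last target.

TASK

The box of screws is packed in its wooden carrier, ready for the van: swing the blue keeper bar down over it until it lies flat with the steel staple standing through its slot, then lift the snap hook with the orange grip out of its wooden rest and push it down, gate first, onto the staple's crown until the gate flicks shut behind the crown. Pull the hook up against the shut gate, firmly but gently (about 10 N), to prove that it has caught, then let go and leave it on the staple. Never let the hook press or pull on the staple with more than 25 N, and do not disturb the box, the chisels or the oil stone.

Things in the scene. Friction and masses are not known exactly. Their poses are not given: they have to be found in the camera images.
- keeper (a joint): angle of the blue steel keeper bar, rad: 0 = shut, flat over the box; 1.57 = straight up; stop at 1.8. Its stiff hinge (0.3 N m) holds it wherever it is left. Bar 40 mm wide, 7 mm thick, reaching 258 mm from the hinge axis; shut, it points along the carrier's -y with its top 73 mm above the bench. A 15 x 74 mm slot, 166 to 240 mm from the hinge, drops over the staple.
- keeper_hinge (a point): middle of the keeper's hinge axis, 70 mm above the bench; the axis runs along the carrier's x. y of this frame points along the bar from its free end to the hinge.
- keeper_end (a point): middle of the upper face of the keeper's free end, 249 mm from the hinge axis, beyond the slot
- carrier: plywood carrier fixed to the bench, 160 x 340 x 18 mm (origin on the bench under the middle of the screw box), with a wooden block at each end (tops 64 mm above the bench): the keeper's hinge on the +y block, the staple on the -y block, 100 mm from the origin
- staple_crown (a point): where the middle of the staple's crown stands by the drawing, 130 mm above the bench; but its nuts set the rigid staple up to 10 mm higher or lower than this, which is not measured: feel for it. An upright U of 8 mm steel rod; the crown (rod's axis here) runs straight for 32 mm along this frame's and the carrier's y, legs 48 mm apart. At least 47 mm are free from the crown's axis down to the shut keeper.
- hook_grip (a point): centre of the orange grip of the loose snap hook (0.14 kg, steel, carabiner shape, 108 mm long along x, 14 thick along y, 70 high along z), which stands on edge in its rest, grip up, gate down. The grip is 52 long, 14 thick, 25 mm high and flat-sided: pinch it across y. This point is 58 mm above the hook's lowest edge. x points to the nose, z up.
- hook_mouth (a point): where the crown should enter: on the gate's lower side near its tip, 25 mm towards the nose (+x) from the grip's centre and 56 mm below it. The crown must cross the hook squarely. Up to 4 mm off towards the hinge or 3 mm towards the nose it goes in; further to the nose it lands on the nose; further to the hinge the gate hangs open until the hook is drawn so that the crown goes to the nose end.
- gate (a joint): angle of the sprung gate, rad: 0 = shut, up to 0.9 pushed up into the hook's window (10 to 45 mm above the lowest edge; hinge 32 mm behind the middle, away from the nose). It yields to 3 to 9 N from below, slips off the crown and flicks shut once the crown's axis is 30 to 40 mm above the lowest edge (the grip's bar stops it at 41), and cannot open outwards.
- rest: dark wooden block with a sawn slot, fixed to the bench, 116 x 67 x 36 mm, in which the hook stands 24 mm deep, 12 mm above the bench; origin under its middle, slot along x
- screw_box: pale cardboard box of screws, 72 x 107 x 43 mm, lying in the carrier under the keeper; stays there
- chisel_2: chisel, 280 mm, dark red handle, lying on the bench; stays there
- oil_stone: sharpening stone in a wooden case, 62 x 210 x 34 mm; stays there
- chisel_1: chisel, 265 mm, pale handle, lying on the bench; stays there

How it is judged:
By the outcome, as a careful person would: the job done as asked, in the order asked, and still so for the second after the job is handed in, with the robot touching nothing.
It also fails if it takes over 72 s, if anything falls off the work surface, if the arm or the gripper's body presses on something with over 40 N, if the wrist force passes 120 N, or if a joint passes its speed limit or range.

## Working session

There is one attempt and no reset: what is moved stays moved. The work goes in short steps, Python scripts to look and compute and a tool call to move; the robot and the scene stay as the last step left them, time stands still between calls to the robot, and variables do not carry over. Pictures are saved under pics/ and viewed, and the job is handed in when it is done.

Besides the shell and the picture viewer there is one more tool, called as name(argument=value, ...), one argument or row to a line, values as JSON. step_arm: Moves the arm, as the interface text tells. Its arguments: {"type":"object","properties":{"moves":{"type":"array","items":{"type":"array","items":{"type":"array","items":{"type":"number"}}}},"force":{"type":"number"}},"required":["moves"]}

```bash
mkdir -p pics; cat > h.py <<'E'
import numpy as np, cv2
from workcell import env
from scipy.spatial.transform import Rotation as R
def snap(cam,fn):
    s=env.get_state(); im,d=env.read_camera(cam)
    cv2.imwrite('pics/'+fn,im[:,:,::-1]); np.savez('last_'+cam+'.npz',im=im,d=d,p=s['tcp_pos'],q=s['orientation'])
    return s,im,d
def Twc(cam,s=None):
    c=env.get_calibration(cam)
    if cam!='wrist': return np.linalg.inv(np.array(c['camera_from_world'])),c
    T=np.eye(4);q=s['orientation'];T[:3,:3]=R.from_quat([q[1],q[2],q[3],q[0]]).as_matrix();T[:3,3]=s['tcp_pos']
    return T@np.array(c['T_tool_cam']),c
def cloud(cam,d,s=None):
    T,c=Twc(cam,s); h,w=d.shape
    uv=np.stack(np.meshgrid(np.arange(w),np.arange(h)),-1).reshape(-1,1,2).astype(np.float64)
    n=cv2.undistortPoints(uv,np.array(c['mtx']),np.array(c['distortion'])).reshape(h,w,2)
    P=np.dstack([n*d[...,None],d]); P=P@T[:3,:3].T+T[:3,3]; P[d<=0]=np.nan
    return P
def ray(cam,uv,s=None):
    T,c=Twc(cam,s); n=cv2.undistortPoints(np.array(uv,float).reshape(-1,1,2),np.array(c['mtx']),np.array(c['distortion'])).reshape(-1,2)
    D=np.c_[n,np.ones(len(n))]@T[:3,:3].T
    return T[:3,3],D
def atz(cam,uv,z,s=None):
    o,D=ray(cam,uv,s); return o+D*((z-o[2])/D[:,2:])
E
cat > a.py <<'E'
from h import *
np.set_printoptions(precision=4,suppress=True)
s,im,d=snap('top','top0.png')
P=cloud('top',d); np.save('Ptop.npy',P)
for t in ['keeper_end','keeper','carrier','hook_grip','rest','screw_box','staple_crown','oil_stone','chisel_1','gate']:
    try:
        for r in env.silhouettes('top',t)[:3]:
            m=r['mask']; np.save(f'm_top_{t}.npy',m) if r['confidence']>.5 else 0
            p=P[m]; print(t,round(r['confidence'],2),np.round(r['uv']),m.sum(),np.nanmedian(p,0),np.nanmin(p,0),np.nanmax(p,0))
    except Exception as e: print(t,e)
s,im,d=snap('scene','scene0.png')
P=cloud('scene',d)
for t in ['keeper','hook_grip','rest','staple_crown']:
    try:
        for r in env.silhouettes('scene',t)[:3]:
            m=r['mask']; p=P[m]; print('scene',t,round(r['confidence'],2),np.round(r['uv']),m.sum(),np.nanmedian(p,0),np.nanmin(p,0),np.nanmax(p,0))
    except Exception as e: print(t,e)
print(env.get_state())
E
python3 a.py
```

```text
keeper_end 0.96 [309. 184.] 305 [0.5614 0.0025 0.1741] [ 0.5337 -0.0586  0.0244] [0.6043 0.0573 0.3096]
keeper 0.66 [312. 184.] 413 [ 0.5619 -0.0043  0.1767] [ 0.5307 -0.0643  0.0128] [0.6273 0.0573 0.3096]
carrier 0.58 [338. 198.] 3203 [ 0.541  -0.0715  0.0217] [ 0.4526 -0.2377 -0.004 ] [0.6515 0.1181 0.3096]
hook_grip 0.7 [229. 190.] 143 [0.5565 0.3165 0.0636] [0.5115 0.2952 0.0128] [0.6098 0.3362 0.0855]
rest 0.69 [234. 188.] 403 [0.5622 0.3068 0.0345] [ 0.4999  0.2667 -0.0105] [0.6211 0.3668 0.0865]
rest 0.25 [325. 194.] 434 [ 0.5422 -0.0538  0.0594] [ 0.5129 -0.0985  0.0151] [0.5822 0.0092 0.1855]
screw_box 0.6 [326. 196.] 472 [ 0.5431 -0.0538  0.0594] [ 0.5129 -0.1035  0.0112] [0.5914 0.0126 0.306 ]
staple_crown 0.77 [334. 194.] 3335 [ 0.5414 -0.0677  0.0216] [ 0.4498 -0.2398 -0.0138] [0.659  0.1195 0.3096]
oil_stone 0.96 [202. 232.] 961 [0.3882 0.4057 0.0307] [ 0.3511  0.3011 -0.0011] [0.4237 0.5164 0.0473]
chisel_1 0.91 [432. 213.] 333 [ 0.4791 -0.4492  0.0192] [ 0.4613 -0.6124 -0.0035] [ 0.4966 -0.3506  0.0339]
chisel_1 0.75 [442. 195.] 468 [ 0.558  -0.4984  0.0101] [ 0.5342
[... 257 characters left out ...]

scene rest 0.72 [369. 302.] 766 [0.5725 0.3298 0.035 ] [ 0.4916  0.2671 -0.0107] [0.6295 0.3687 0.0832]
scene staple_crown 0.69 [309. 214.] 3991 [ 0.5709 -0.0005  0.0324] [ 0.4398 -0.2519 -0.0068] [0.6542 0.1209 0.3079]
{'clock': 0.8, 'joint_pos': array([-1.4636,  0.3131,  0.0461,  1.3036, -0.    ,  1.4312]), 'qvel': array([-0.0008,  0.001 ,  0.0008,  0.0005, -0.0011, -0.0004]), 'tau': array([  0.0001, -48.0393,  29.8792,   0.    ,  -0.0001,   0.    ]), 'tcp_pos': array([ 0.1405, -0.5576,  0.2424]), 'orientation': array([ 0.5578,  0.4346,  0.5577, -0.4347]), 'wrist_force': array([-0.0329, -0.2369, -0.2336]), 'ft_torque': array([-0.0281, -0.0106,  0.0285]), 'finger_gap': 0.08545277086515211}
```

```bash
python3 - <<'E'
import cv2
a=cv2.imread('pics/top0.png'); b=cv2.imread('pics/scene0.png')
cv2.imwrite('pics/top0c.png',cv2.resize(a[130:270,170:370],(800,560),interpolation=cv2.INTER_CUBIC))
cv2.imwrite('pics/scene0c.png',cv2.resize(b[130:340,230:430],(571,600),interpolation=cv2.INTER_CUBIC))
E
```

```text
(no output)
```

View pics/top0.png

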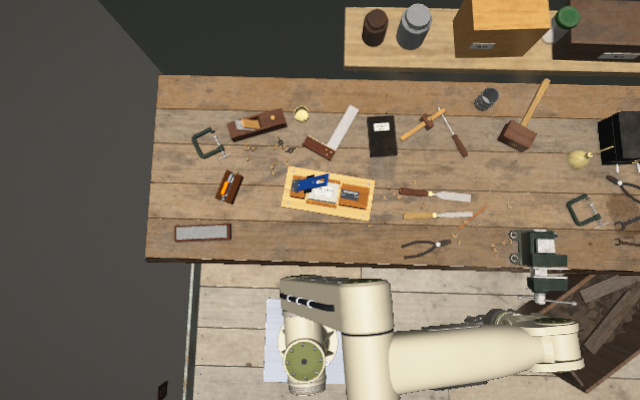

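View pics/top0c.png

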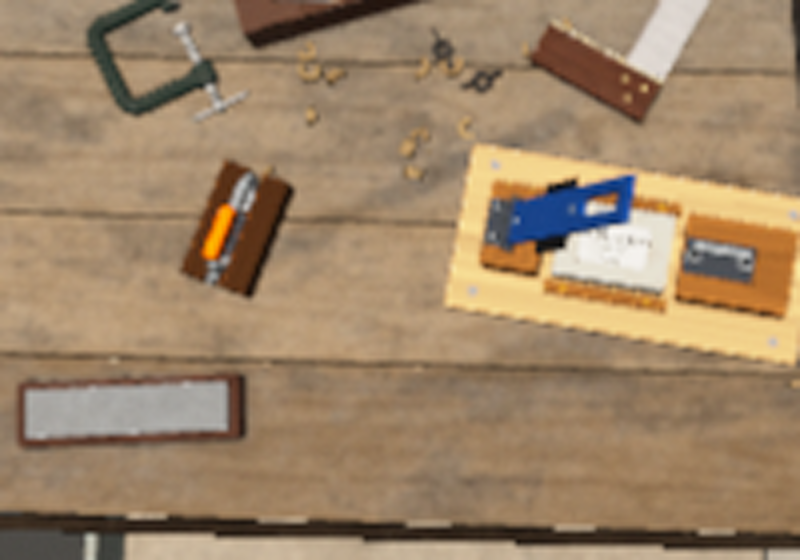

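View pics/scene0c.png

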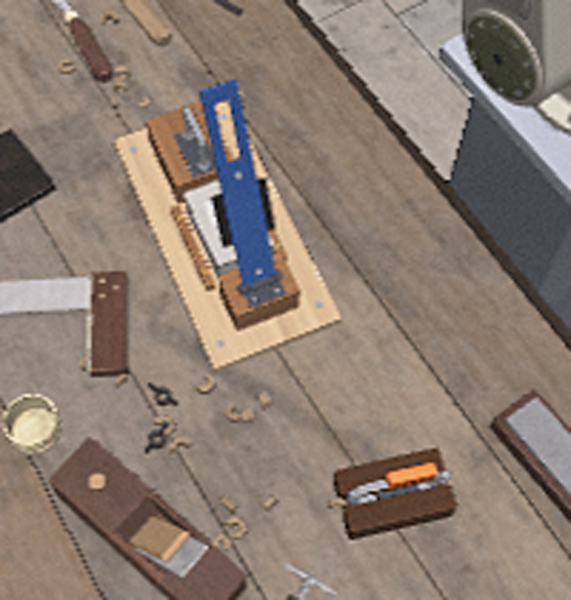

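The top picture shows the carrier at about (330,195) with the blue keeper at (312,184), partly raised and leaning towards the staple. The rest with the orange grip is at (230,188). The stone is at (203,232) and the chisels are at about (435,195) and (435,214). Next I'll fit the carrier's axes and work out a wrist view.

```bash
cat > b.py <<'E'
from h import *
np.set_printoptions(precision=4,suppress=True)
print(env.get_calibration('wrist'))
P=np.load('Ptop.npy')
im=np.load('last_top.npz')['im']
hsv=cv2.cvtColor(im,cv2.COLOR_RGB2HSV)
m=np.load('m_top_carrier.npy')
cs,_=cv2.findContours(m.astype(np.uint8),0,1)
c=max(cs,key=cv2.contourArea).reshape(-1,2)
p=atz('top',c,0.018)[:,:2].astype(np.float32)
r=cv2.minAreaRect(p); print('carrier',r)
b=cv2.boxPoints(r); print(b)
for t,z in (('rest',.036),('hook_grip',.07)):
    m=np.load(f'm_top_{t}.npy'); cs,_=cv2.findContours(m.astype(np.uint8),0,1)
    c=max(cs,key=cv2.contourArea).reshape(-1,2)
    p=atz('top',c,z)[:,:2].astype(np.float32); print(t,cv2.minAreaRect(p),cv2.boxPoints(cv2.minAreaRect(p)))
s=env.get_state(); print(Twc('wrist',s)[0], Twc('top')[0])
E
python3 b.py
```

```text
{'mtx': array([[345.0989,   0.    , 319.4591],
       [  0.    , 345.0989, 188.4969],
       [  0.    ,   0.    ,   1.    ]]), 'distortion': array([-0.0623,  0.    ,  0.    ,  0.    ,  0.    ]), 'T_tool_cam': array([[-0.0001, -0.3212,  0.947 , -0.1311],
       [-0.    , -0.947 , -0.3212,  0.0829],
       [ 1.    , -0.0001,  0.0001, -0.0005],
       [ 0.    ,  0.    ,  0.    ,  1.    ]])}
carrier ((0.5511960983276367, -0.061592549085617065), (0.34082484245300293, 0.16225731372833252), 81.69041442871094)
[[ 0.4463 -0.2185]
 [ 0.6068 -0.2419]
 [ 0.6561  0.0953]
 [ 0.4955  0.1188]]
rest ((0.5557171702384949, 0.2948668897151947), (0.03484410047531128, 0.11409278213977814), 71.16680145263672) [[0.4961 0.2968]
 [0.6041 0.26  ]
 [0.6153 0.2929]
 [0.5073 0.3298]]
hook_grip ((0.5581299662590027, 0.31426185369491577), (0.024335402995347977, 0.10345858335494995), 71.3029556274414) [[0.5052 0.3193]
 [0.6032 0.2862]
 [0.611  0.3092]
 [0.513  0.3424]]
[[ 0.2442 -0.9184 -0.3114  0.2207]
 [-0.9697 -0.2312 -0.0787 -0.5369]
 [ 0.0003  0.3212 -0.947   0.3734]
 [ 0.      0.      0.      1.    ]] [[ 0.0276 -0.9923  0.1211  0.3135]
 [-0.9996 -0.0268  0.0084 -0.0505]
 [-0.0051 -0.1213 -0.9926  1.6276]
 [ 0.      0.      0.      1.    ]]
```

```bash
cat > plan.py <<'E'
from h import *
def Rtool(yaw_z,tilt_axis=None,tilt=0):
    # tool x down, tool z at world yaw (deg); then tilt about world axis (deg)
    a=np.radians(yaw_z); x=np.array([0,0,-1.]); z=np.array([np.cos(a),np.sin(a),0]); y=np.cross(z,x)
    M=np.c_[x,y,z]
    if tilt_axis is not None: M=R.from_rotvec(np.radians(tilt)*np.array(tilt_axis)).as_matrix()@M
    return M
def rel(p,M,s=None):
    s=s or env.get_state(); q=s['orientation']; M0=R.from_quat([q[1],q[2],q[3],q[0]]).as_matrix()
    r=R.from_matrix(M0.T@M).as_rotvec(); t=M0.T@(np.array(p)-s['tcp_pos'])
    out=np.r_[r,t]; print(np.round(out,4).tolist(),'rows>=',round(max(np.linalg.norm(t)/.05,np.degrees(np.linalg.norm(r))/8.59),1)); return out
def st():
    s=env.get_state(); q=s['orientation']; M=R.from_quat([q[1],q[2],q[3],q[0]]).as_matrix()
    print('t',round(s['clock'],2),'tcp',np.round(s['tcp_pos'],4),'x',np.round(M[:,0],3),'zyaw',round(np.degrees(np.arctan2(M[1,2],M[0,2])),2),'F',np.round(s['wrist_force'],2),'T',np.round(s['ft_torque'],2),'gap',round(s['finger_gap'],4),'j',np.round(s['joint_pos'],2))
    return s
E
python3 - <<'E'
from plan import *
st(); rel((.40,-.25,.40),Rtool(0)); rel((.45,.10,.40),Rtool(81.7))
E
```

```text
t 0.8 tcp [ 0.1405 -0.5576  0.2424] x [ 0. -0. -1.] zyaw -75.86 F [-0.03 -0.24 -0.23] T [-0.03 -0.01  0.03] gap 0.0855 j [-1.46  0.31  0.05  1.3  -0.    1.43]
[-1.324, 0.0001, 0.0001, -0.1577, 0.3268, -0.2349] rows>= 8.8
[-2.75, -0.0, 0.0002, -0.1577, 0.4608, -0.5621] rows>= 18.3
```

step_arm(
  moves=[
    [[-1.324,0,0,-0.158,0.327,-0.235,0],[-1.324,0,0,-0.158,0.327,-0.235,0],[-1.324,0,0,-0.158,0.327,-0.235,0],[-1.324,0,0,-0.158,0.327,-0.235,0],[-1.324,0,0,-0.158,0.327,-0.235,0],[-1.324,0,0,-0.158,0.327,-0.235,0],[-1.324,0,0,-0.158,0.327,-0.235,0],[-1.324,0,0,-0.158,0.327,-0.235,0],[-1.324,0,0,-0.158,0.327,-0.235,0],[-1.6,0,0,-0.158,0.35,-0.3,0],[-1.75,0,0,-0.158,0.37,-0.35,0],[-1.9,0,0,-0.158,0.4,-0.4,0]],
  ],
)

```text
clock: 2.0
tcp_pos: [0.4228, -0.1001, 0.4007]
orientation: [0.689, -0.16, 0.689, 0.159]
wrist_force: [0.6, 0.1, 0.2]
finger_gap: -0.0001
```

```bash
python3 - <<'E'
from plan import *
st(); rel((.45,.10,.40),Rtool(81.7))
E
```

```text
t 2.0 tcp [ 0.4228 -0.1001  0.4007] x [ 0.001 -0.    -1.   ] zyaw 26.09 F [0.65 0.07 0.18] T [ 0.01 -0.06  0.01] gap -0.0001 j [-0.42  0.04  0.1   1.63 -0.    0.7 ]
[-0.9706, 0.0001, 0.0009, 0.0006, 0.1678, 0.1124] rows>= 6.5
```

step_arm(
  moves=[
    [[-0.97,0,0,0,0.168,0.112,0],[-0.97,0,0,0,0.168,0.112,0],[-0.97,0,0,0,0.168,0.112,0],[-0.97,0,0,0,0.168,0.112,0],[-0.97,0,0,0,0.168,0.112,0],[-0.97,0,0,0,0.168,0.112,0],[-0.97,0,0,0,0.168,0.112,0],[-0.97,0,0,0,0.168,0.112,0]],
  ],
)

```text
clock: 2.8
tcp_pos: [0.4495, 0.1004, 0.4007]
orientation: [0.535, -0.463, 0.535, 0.462]
wrist_force: [-0.1, -0.0, 0.1]
finger_gap: 0.0002
```

```bash
python3 - <<'E'
from plan import *
np.set_printoptions(precision=4,suppress=True)
st()
s,im,d=snap('wrist','w1.png'); P=cloud('wrist',d,s); np.save('Pw1.npy',P)
for t in ['keeper_end','keeper','carrier','hook_grip','rest','screw_box','staple_crown']:
    try:
        for r in env.silhouettes('wrist',t)[:2]:
            m=r['mask']; np.save(f'm_w_{t}.npy',m) if r['confidence']>.5 else 0
            p=P[m]; print(t,round(r['confidence'],2),np.round(r['uv']),m.sum(),np.nanmedian(p,0),np.nanmin(p,0),np.nanmax(p,0))
    except Exception as e: print(t,e)
E
```

```text
t 2.8 tcp [0.4495 0.1004 0.4007] x [ 0.001 -0.001 -1.   ] zyaw 81.72 F [-0.13 -0.02  0.08] T [ 0.05  0.03 -0.01] gap 0.0002 j [ 0.05  0.09  0.15  1.63 -0.    0.19]
keeper_end 0.92 [240. 267.] 4844 [ 0.5519 -0.004   0.1991] [ 0.4305 -0.2685 -0.0016] [0.7861 0.063  0.4548]
keeper 0.83 [236. 270.] 5091 [ 0.5527 -0.0051  0.1995] [ 0.4306 -0.2222 -0.0029] [0.7693 0.0722 0.4537]
keeper 0.24 [461. 178.] 2690 [0.5551 0.3036 0.0342] [ 0.5001  0.268  -0.0048] [0.6445 0.3652 0.0746]
carrier 0.97 [198. 217.] 19666 [ 0.5369 -0.034   0.0551] [ 0.4305 -0.2704 -0.0039] [0.7893 0.1179 0.4548]
hook_grip 0.79 [480. 188.] 883 [0.551  0.3188 0.067 ] [0.5088 0.2971 0.017 ] [0.6111 0.3412 0.0824]
rest 0.75 [ 28. 190.] 889 [ 0.4731 -0.384   0.0235] [ 0.4589 -0.451  -0.0015] [ 0.4927 -0.3454  0.0285]
rest 0.63 [462. 181.] 2773 [0.5552 0.3039 0.0342] [ 0.5     0.268  -0.0048] [0.637  0.3834 0.0786]
screw_box 0.89 [233. 211.] 3376 [ 0.5429 -0.0453  0.06  ] [ 0.5116 -0.1073  0.0166] [0.5891 0.0154 0.1796]
screw_box 0.25 [ 27. 190.] 973 [ 0.4728 -0.3842  0.023 ] [ 0.4589 -0.4635 -0.0022] [ 0.4949 -0.3454  0.0285]
staple_crown 0.66 [200. 213.] 19069 [ 0.5366 -0.0331  0.0558] [ 0.4509 -0.253  -0.0028] [0.7693 0.1179 0.3053]
```

View pics/w1.png

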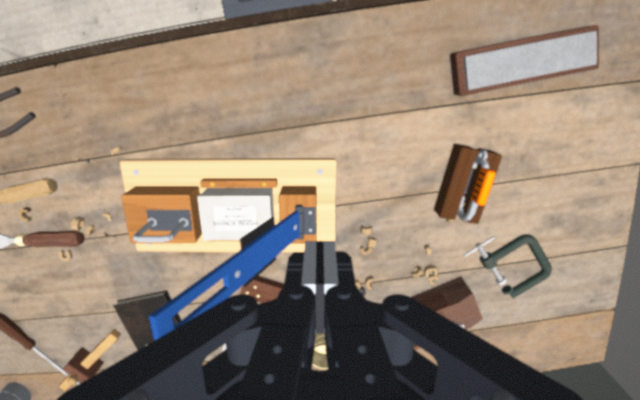

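```bash
python3 - <<'E'
from plan import *
np.set_printoptions(precision=4,suppress=True)
im=np.load('last_wrist.npz')['im']; P=np.load('Pw1.npy')
cv2.imwrite('pics/w1h.png',cv2.resize(im[135:235,430:510,::-1],(480,600),interpolation=cv2.INTER_CUBIC))
hsv=cv2.cvtColor(im,cv2.COLOR_RGB2HSV)
blue=(abs(hsv[...,0].astype(int)-110)<14)&(hsv[...,1]>130)&(hsv[...,2]>60)
blue=cv2.erode(blue.astype(np.uint8),np.ones((3,3)))>0
org=(hsv[...,0]<16)&(hsv[...,1]>200)&(hsv[...,2]>170); org[:, :430]=0
p=P[blue]; p=p[~np.isnan(p[:,0])&(p[:,2]>.06)]; 
yv=np.array([.1446,.9895,0]); o=np.array([.551,-.0616,0])
xv=np.array([.9895,-.1446,0])
c=np.c_[(p-o)@xv,(p-o)@yv,p[:,2]]
print('blue',len(c),c.min(0),c.max(0)); 
m=np.median(c,0); k=np.linalg.svd(c-c.mean(0),full_matrices=False); print(c.mean(0),k[2],k[1])
co=np.polyfit(c[:,1],c[:,2],1); print('angle',np.arctan(-co[0]), 'y at z=.07',(.07-co[1])/co[0])
p=P[org]; p=p[~np.isnan(p[:,0])]; print('org',len(p),np.median(p,0),p.min(0),p.max(0))
q=p[p[:,2]>.066][:,:2].astype(np.float32); print(cv2.minAreaRect(q))
ys,xs=np.nonzero(org); print(xs.min(),xs.max(),ys.min(),ys.max())
E
```

```text
blue 3272 [-0.1363  0.0056  0.0778] [0.0276 0.1149 0.4404]
[-0.0036  0.055   0.2078] [[ 0.044   0.4179 -0.9074]
 [-0.995   0.0995 -0.0025]
 [ 0.0892  0.9031  0.4202]] [3.9784 0.6537 0.2097]
angle 1.1327064308642734 y at z=.07 0.11951689387019518
org 72 [0.5456 0.3185 0.0777] [0.5273 0.3087 0.0334] [0.578  0.3554 0.0806]
((0.5522127747535706, 0.32031670212745667), (0.011582617647945881, 0.05205954611301422), 70.9837875366211)
476 494 170 205
```

View pics/w1h.png

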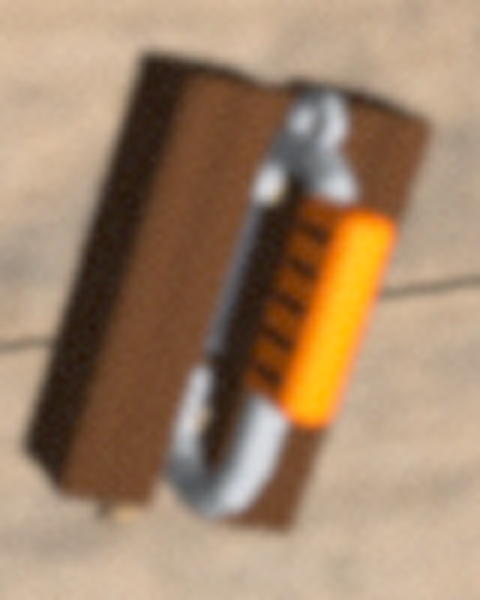

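```bash
cat > kp.py <<'E'
from plan import *
yaw=81.7; H=.105; o=np.array([.551,-.0616,0])
a=np.radians(yaw); yv=np.array([np.cos(a),np.sin(a),0]); xv=np.array([np.sin(a),-np.cos(a),0]); zv=np.array([0,0,1.])
t=35; M=Rtool(yaw,xv,-t); d=M[:,0]
hinge=o+H*yv+.07*zv
def tcp(th,r=.13,gap=0.):
    n=yv*np.sin(th)+zv*np.cos(th); c=hinge+r*(-yv*np.cos(th)+zv*np.sin(th))+.003*n
    tip=c+n*(gap+.0145*abs(np.sin(th-np.radians(t))))
    return tip-.011*d
E
python3 - <<'E'
from kp import *
print(d); st(); print(tcp(1.13,gap=.04)); rel(tcp(1.13,gap=.04),M)
E
```

```text
[-0.08279932 -0.56756868 -0.81915204]
t 3.2 tcp [0.4495 0.0998 0.4007] x [ 0.001 -0.    -1.   ] zyaw 81.61 F [-0.01  0.29 -0.08] T [-0.02  0.01  0.03] gap -0.0001 j [ 0.04  0.09  0.15  1.63 -0.    0.19]
[0.56561455 0.03857911 0.21799996]
[-0.0017, 0.6105, 0.0004, 0.1828, -0.1236, -0.0436] rows>= 4.5
```

step_arm(
  moves=[
    [[0,0.61,0,0.05,-0.1236,-0.0436,0],[0,0.61,0,0.1,-0.1236,-0.0436,0],[0,0.61,0,0.183,-0.1236,-0.0436,0],[0,0.61,0,0.183,-0.1236,-0.0436,0],[0,0.61,0,0.183,-0.1236,-0.0436,0],[0,0.61,0,0.183,-0.1236,-0.0436,0]],
  ],
)

```text
clock: 3.8
tcp_pos: [0.5637, 0.0384, 0.2105]
orientation: [0.345, -0.578, 0.674, 0.304]
wrist_force: [-1.0, -0.3, -0.5]
finger_gap: -0.0
```

```bash
python3 - <<'E'
from kp import *
s=st(); snap('wrist','w2.png')
for th in (1.1,1.0,.9,.8,.7,.6,.5,.4,.3,.2,.1,0): rel(tcp(th),M,s)
E
```

```text
t 3.8 tcp [0.5637 0.0384 0.2105] x [-0.093 -0.569 -0.817] zyaw 82.03 F [-1.02 -0.34 -0.46] T [ 0.5  -0.05 -0.  ] gap -0.0 j [ 0.2   0.51  0.12  1.43 -0.57  0.42]
[0.0048, -0.0029, -0.0097, 0.032, -0.002, -0.026] rows>= 0.8
[0.0048, -0.0029, -0.0097, 0.0446, -0.0021, -0.0329] rows>= 1.1
[0.0048, -0.0029, -0.0097, 0.0579, -0.0022, -0.0384] rows>= 1.4
[0.0048, -0.0029, -0.0097, 0.0718, -0.0023, -0.0424] rows>= 1.7
[0.0048, -0.0029, -0.0097, 0.086, -0.0025, -0.0448] rows>= 1.9
[0.0048, -0.0029, -0.0097, 0.1001, -0.0026, -0.0457] rows>= 2.2
[0.0048, -0.0029, -0.0097, 0.1116, -0.0027, -0.0454] rows>= 2.4
[0.0048, -0.0029, -0.0097, 0.1231, -0.0028, -0.044] rows>= 2.6
[0.0048, -0.0029, -0.0097, 0.1345, -0.003, -0.0416] rows>= 2.8
[0.0048, -0.0029, -0.0097, 0.1457, -0.0031, -0.0383] rows>= 3.0
[0.0048, -0.0029, -0.0097, 0.1566, -0.0032, -0.0339] rows>= 3.2
[0.0048, -0.0029, -0.0097, 0.1671, -0.0033, -0.0285] rows>= 3.4
```

View pics/w2.png

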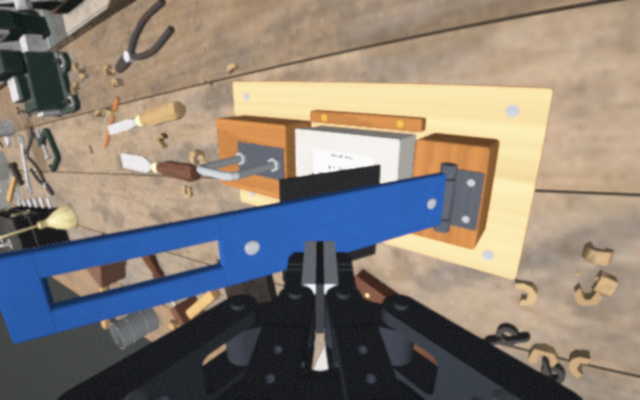

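step_arm(
  moves=[
    [[0,0,0,0.032,-0.002,-0.026,0],[0,0,0,0.045,-0.002,-0.033,0],[0,0,0,0.058,-0.002,-0.038,0],[0,0,0,0.072,-0.002,-0.042,0],[0,0,0,0.086,-0.002,-0.045,0],[0,0,0,0.1,-0.002,-0.046,0],[0,0,0,0.112,-0.002,-0.045,0],[0,0,0,0.123,-0.002,-0.044,0],[0,0,0,0.134,-0.003,-0.042,0],[0,0,0,0.146,-0.003,-0.038,0],[0,0,0,0.15,-0.003,-0.036,0],[0,0,0,0.15,-0.003,-0.036,0]],
  ],
)

```text
clock: 5.05
tcp_pos: [0.5497, -0.0765, 0.1129]
orientation: [0.348, -0.579, 0.673, 0.303]
wrist_force: [0.9, 0.6, -0.6]
finger_gap: 0.0
```

```bash
python3 - <<'E'
from kp import *
s=st(); snap('wrist','w3.png'); snap('scene','s3.png')
for th in (.15,.1,.05,0,-.03): rel(tcp(th),M,s)
im=cv2.imread('pics/s3.png'); cv2.imwrite('pics/s3c.png',cv2.resize(im[130:290,220:420],(800,640))[:600])
E
```

```text
t 5.05 tcp [ 0.5497 -0.0765  0.1129] x [-0.089 -0.568 -0.819] zyaw 81.8 F [ 0.86  0.6  -0.56] T [ 0.46 -0.09 -0.01] gap 0.0 j [ 0.01  0.47 -0.19  1.03 -0.6   0.2 ]
[0.0015, -0.0011, -0.0062, 0.0047, 0.0008, 0.0022] rows>= 0.1
[0.0015, -0.0011, -0.0062, 0.0101, 0.0008, 0.0046] rows>= 0.2
[0.0015, -0.0011, -0.0062, 0.0154, 0.0007, 0.0071] rows>= 0.3
[0.0015, -0.0011, -0.0062, 0.0206, 0.0007, 0.0099] rows>= 0.5
[0.0015, -0.0011, -0.0062, 0.0237, 0.0007, 0.0117] rows>= 0.5
```

View pics/w3.png

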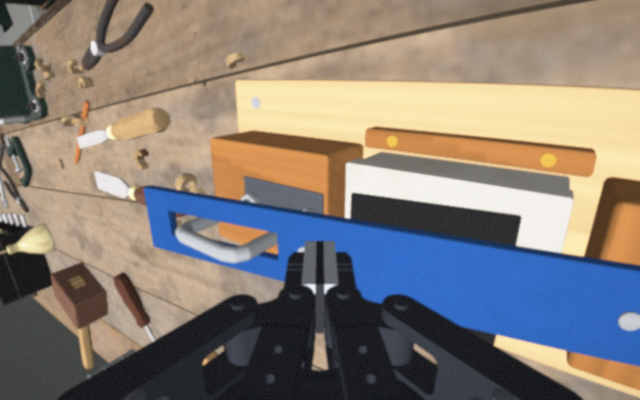

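View pics/s3c.png

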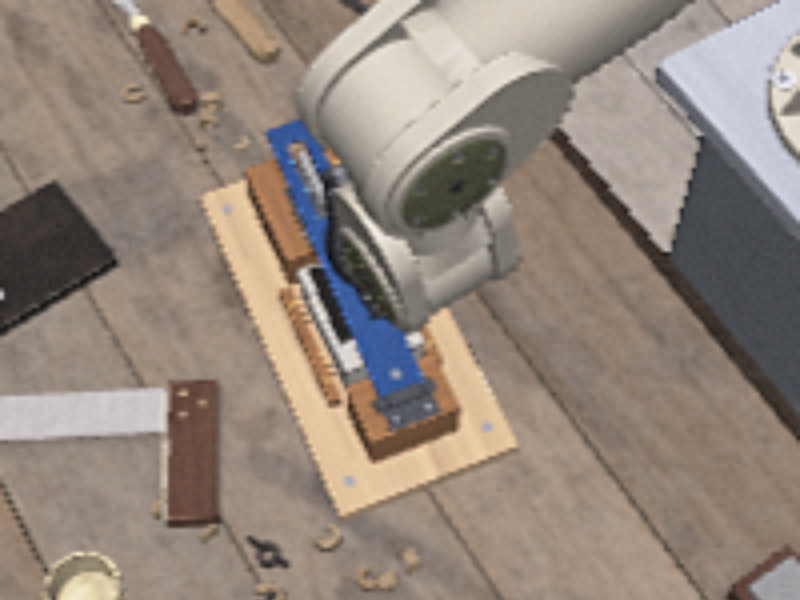

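The wrist picture shows the keeper at about 0.2 rad, with the staple at (225,240) entering the slot. I'll press on gently.

step_arm(
  moves=[
    [[0,0,0,0.005,0,0.002,0],[0,0,0,0.01,0,0.004,0],[0,0,0,0.014,0,0.006,0],[0,0,0,0.018,0,0.008,0],[0,0,0,0.02,0,0.01,0],[0,0,0,0.02,0,0.01,0]],
  ],
)

```text
clock: 5.75
tcp_pos: [0.549, -0.0796, 0.0906]
orientation: [0.347, -0.579, 0.673, 0.304]
wrist_force: [-0.6, 0.2, 0.7]
finger_gap: -0.0003
```

```bash
python3 - <<'E'
from kp import *
s=st(); snap('wrist','w4.png')
for th in (0,-.03,-.06): rel(tcp(th),M,s)
E
```

```text
t 5.75 tcp [ 0.549  -0.0796  0.0906] x [-0.089 -0.568 -0.818] zyaw 81.85 F [-0.62  0.23  0.73] T [ 0.44 -0.04  0.01] gap -0.0003 j [ 0.01  0.49 -0.22  0.98 -0.6   0.19]
[0.0021, -0.0012, -0.0065, 0.0006, 0.0006, -0.0004] rows>= 0.0
[0.0021, -0.0012, -0.0065, 0.0036, 0.0006, 0.0014] rows>= 0.1
[0.0021, -0.0012, -0.0065, 0.0067, 0.0005, 0.0033] rows>= 0.1
```

View pics/w4.png

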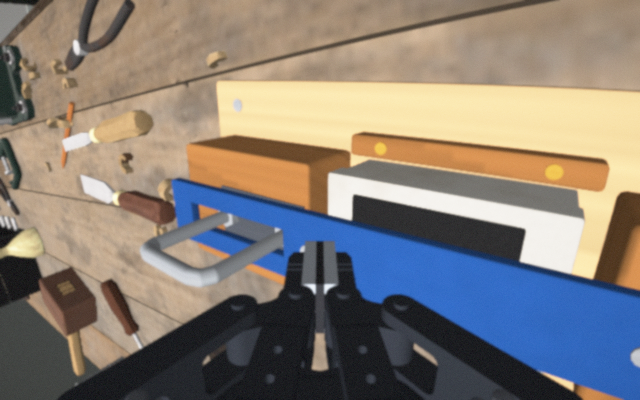

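step_arm(
  moves=[
    [[0,0,0,0.003,0,0.002,0],[0,0,0,0.005,0,0.0035,0],[0,0,0,0.006,0,0.004,0]],
  ],
)

```text
clock: 6.1
tcp_pos: [0.5493, -0.0798, 0.085]
orientation: [0.347, -0.579, 0.673, 0.303]
wrist_force: [-1.6, 5.0, 14.6]
finger_gap: 0.0
```

```bash
python3 -c "
from kp import *
st()"
```

```text
t 6.1 tcp [ 0.5493 -0.0798  0.085 ] x [-0.088 -0.569 -0.818] zyaw 81.85 F [-1.58  5.02 14.63] T [-0.29  0.76 -0.44] gap 0.0 j [ 0.01  0.5  -0.22  0.96 -0.6   0.19]
```

```bash
python3 - <<'E'
from kp import *
s=st()
rel((.53,-.13,.30),Rtool(81.7),s)
E
```

```text
t 6.1 tcp [ 0.5493 -0.0798  0.085 ] x [-0.088 -0.569 -0.818] zyaw 81.85 F [-1.58  5.02 14.63] T [-0.29  0.76 -0.44] gap 0.0 j [ 0.01  0.5  -0.22  0.96 -0.6   0.19]
[0.0005, -0.6135, -0.0054, -0.1455, 0.0129, -0.1667] rows>= 4.4
```

step_arm(
  moves=[
    [[0,0,0,-0.04,0,0,0],[0,0,0,-0.08,0,-0.02,0],[0,-0.15,0,-0.12,0,-0.05,0],[0,-0.613,0,-0.1455,0.013,-0.13,0],[0,-0.613,0,-0.1455,0.013,-0.167,0],[0,-0.613,0,-0.1455,0.013,-0.167,0],[0,-0.613,0,-0.1455,0.013,-0.167,0],[0,-0.613,0,-0.1455,0.013,-0.167,0]],
  ],
)

```text
clock: 6.9
tcp_pos: [0.5295, -0.1322, 0.3002]
orientation: [0.535, -0.46, 0.537, 0.462]
wrist_force: [-1.1, -0.4, -0.5]
finger_gap: -0.0001
```

```bash
python3 - <<'E'
from kp import *
np.set_printoptions(precision=4,suppress=True)
s=st(); s,im,d=snap('wrist','w5.png'); P=cloud('wrist',d,s); np.save('Pw5.npy',P)
hsv=cv2.cvtColor(im,cv2.COLOR_RGB2HSV)
blue=(abs(hsv[...,0].astype(int)-110)<14)&(hsv[...,1]>130)&(hsv[...,2]>60)
blue=cv2.erode(blue.astype(np.uint8),np.ones((3,3)))>0
p=P[blue]; p=p[~np.isnan(p[:,0])]; c=np.c_[(p-o)@xv,(p-o)@yv,p[:,2]]
print(np.percentile(c,[0,1,50,99,100],axis=0)); co=np.polyfit(c[:,1],c[:,2],1); print('angle',-co[0]*1, 'z',np.polyval(co,[-.14,0,.1]))
E
```

```text
t 6.9 tcp [ 0.5295 -0.1322  0.3002] x [-0.005 -0.    -1.   ] zyaw 81.4 F [-1.08 -0.38 -0.5 ] T [-0.02 -0.   -0.02] gap -0.0001 j [-0.39  0.25  0.1   1.43 -0.   -0.24]
[[-0.0184 -0.1395  0.0695]
 [-0.0172 -0.1374  0.0706]
 [-0.0013  0.0109  0.0724]
 [ 0.0202  0.1076  0.0741]
 [ 0.0213  0.1103  0.0757]]
angle 0.00032654605217434323 z [0.0724 0.0724 0.0723]
```

View pics/w5.png

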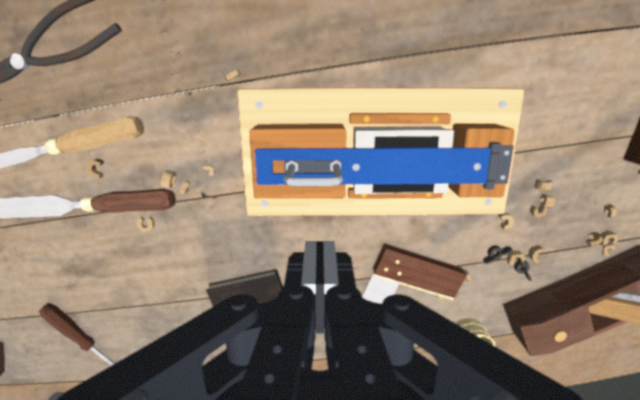

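The keeper lies flat: a slope of 0.000 rad, with its top at 72.4 mm. Next I'll measure the staple precisely.

```bash
python3 - <<'E'
from kp import *
np.set_printoptions(precision=4,suppress=True)
im=np.load('last_wrist.npz')['im']; P=np.load('Pw5.npy')
cv2.imwrite('pics/w5c.png',cv2.resize(im[140:210,240:370,::-1],(780,420),interpolation=cv2.INTER_CUBIC))
C=np.dstack([(P-o)@xv,(P-o)@yv,P[...,2]])
sel=(C[...,2]>.11)&(C[...,2]<.16)&(abs(C[...,0])<.05)&(abs(C[...,1]+.1)<.06)
ys,xs=np.nonzero(sel); print(len(ys),xs.min(),xs.max(),ys.min(),ys.max())
c=C[sel]; print(np.percentile(c,[0,5,50,95,100],axis=0))
print(np.polyfit(c[:,1],c[:,0],1))
for y in range(ys.min(),ys.max()+1):
    k=sel[y]; print(y,k.sum(),np.nanmedian(C[y][k],0) if k.any() else '')
E
```

```text
511 284 342 173 185
[[-0.0024 -0.1066  0.1106]
 [-0.0017 -0.1033  0.116 ]
 [ 0.0006 -0.0787  0.1273]
 [ 0.0048 -0.0545  0.1293]
 [ 0.0057 -0.0514  0.13  ]]
[-0.0021  0.0008]
173 1 [-0.0021 -0.0549  0.1115]
174 11 [-0.0015 -0.0577  0.1129]
175 15 [-0.0013 -0.0587  0.1156]
176 16 [-0.0013 -0.0791  0.1187]
177 25 [-0.0016 -0.0638  0.1234]
178 59 [-0.0015 -0.0787  0.1261]
179 59 [-0.0007 -0.0787  0.1268]
180 58 [-0.0001 -0.0782  0.1277]
181 58 [ 0.0007 -0.0791  0.1282]
182 57 [ 0.0016 -0.0787  0.1284]
183 54 [ 0.0026 -0.0791  0.1284]
184 52 [ 0.0036 -0.0792  0.1282]
185 46 [ 0.0048 -0.0801  0.1276]
```

View pics/w5c.png

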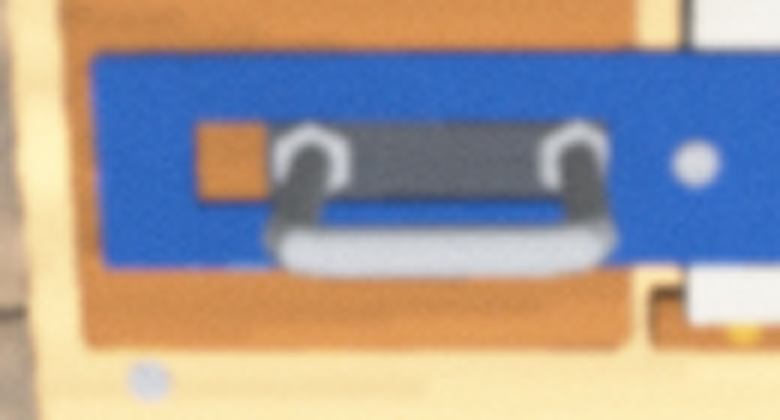

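```bash
python3 - <<'E'
from kp import *
s=st(); rel((.54,.33,.245),Rtool(71.0),s)
E
```

```text
t 6.95 tcp [ 0.5294 -0.1306  0.2993] x [-0.007  0.    -1.   ] zyaw 81.55 F [ 0.65  0.83 -0.96] T [-0.05 -0.07 -0.05] gap 0.0001 j [-0.39  0.25  0.1   1.43 -0.   -0.24]
[0.1842, -0.0015, -0.0066, 0.0543, 0.0568, 0.4572] rows>= 9.3
```

step_arm(
  moves=[
    [[0.184,0,0,0,0.057,0.457,1],[0.184,0,0,0,0.057,0.457,1],[0.184,0,0,0,0.057,0.457,1],[0.184,0,0,0,0.057,0.457,1],[0.184,0,0,0,0.057,0.457,1],[0.184,0,0,0,0.057,0.457,1],[0.184,0,0,0.01,0.057,0.457,1],[0.184,0,0,0.04,0.057,0.457,1],[0.184,0,-0.007,0.054,0.057,0.457,1],[0.184,0,-0.007,0.054,0.057,0.457,1],[0.184,0,-0.007,0.054,0.057,0.457,1],[0.184,0,-0.007,0.054,0.057,0.457,1]],
  ],
)

```text
clock: 8.15
tcp_pos: [0.5376, 0.3316, 0.2434]
orientation: [0.573, -0.412, 0.576, 0.411]
wrist_force: [-0.5, -1.4, 0.7]
finger_gap: 0.0851
```

```bash
python3 - <<'E'
from kp import *
np.set_printoptions(precision=4,suppress=True)
s=st(); s,im,d=snap('wrist','w6.png'); P=cloud('wrist',d,s); np.save('Pw6.npy',P)
hsv=cv2.cvtColor(im,cv2.COLOR_RGB2HSV)
org=(hsv[...,0]<16)&(hsv[...,1]>190)&(hsv[...,2]>120)&(P[...,2]>.05)&(P[...,2]<.1)
p=P[org]; p=p[~np.isnan(p[:,0])]; print(len(p),np.percentile(p,[0,50,95,100],axis=0))
top=org&(P[...,2]>.079); ys,xs=np.nonzero(top); print(xs.min(),xs.max(),ys.min(),ys.max())
q=P[top][:,:2].astype(np.float32); print('top',len(q),cv2.minAreaRect(q))
for r in env.silhouettes('wrist','hook_grip')[:2]:
    m=r['mask']; p=P[m]; p=p[p[:,2]>.04]; print(r['confidence'],m.sum(),cv2.minAreaRect(p[:,:2].astype(np.float32)))
ys,xs=np.nonzero(org); cy,cx=int(ys.mean()),int(xs.mean()); print(cx,cy)
cv2.imwrite('pics/w6c.png',cv2.resize(im[max(0,cy-75):cy+75,max(0,cx-60):cx+60,::-1],(480,600),interpolation=cv2.INTER_CUBIC))
E
```

```text
t 8.15 tcp [0.5376 0.3316 0.2434] x [-0.003 -0.004 -1.   ] zyaw 71.27 F [-0.51 -1.38  0.66] T [ 0.03 -0.02 -0.03] gap 0.0851 j [ 0.43  0.43  0.22  1.36 -0.    0.75]
216 [[0.5276 0.3093 0.0628]
 [0.5433 0.3242 0.077 ]
 [0.5724 0.3351 0.0799]
 [0.5771 0.3359 0.0807]]
309 322 163 214
top 39 ((0.5527600049972534, 0.322498083114624), (0.012015853077173233, 0.04799439758062363), 70.7232666015625)
0.76 1417 ((0.5604758858680725, 0.3195306360721588), (0.014065423049032688, 0.10950399190187454), 71.40045166015625)
0.68 17924 ((0.565227210521698, 0.1017342284321785), (0.09175197035074234, 0.3640281558036804), 2.153519630432129)
314 180
```

View pics/w6c.png

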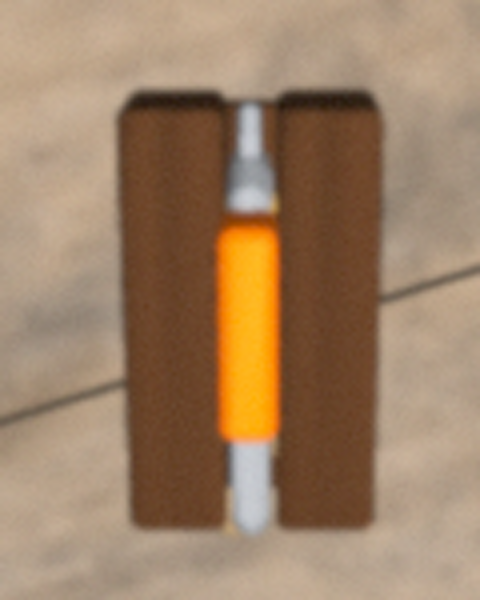

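View pics/w6.png

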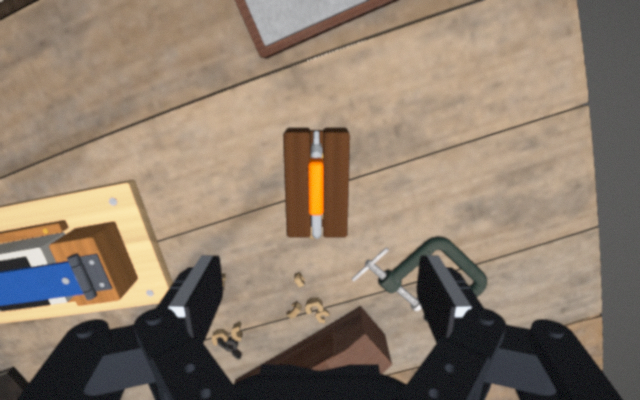

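```bash
python3 - <<'E'
from kp import *
np.set_printoptions(precision=4,suppress=True)
f=np.load('last_wrist.npz'); im=f['im']; s={'orientation':f['q'],'tcp_pos':f['p']}
hsv=cv2.cvtColor(im,cv2.COLOR_RGB2HSV)
for vmin,z in((200,.0825),(200,.080),(230,.0825),(100,.08)):
    org=((hsv[...,0]<22)&(hsv[...,1]>170)&(hsv[...,2]>vmin)); org[:,:290]=0; org[:,340:]=0; org[:140]=0; org[240:]=0
    ys,xs=np.nonzero(org); uv=np.c_[xs,ys].astype(float)
    r=cv2.minAreaRect(uv.astype(np.float32)); 
    p=atz('wrist',uv,z,s)[:,:2]; h=np.array([np.cos(np.radians(-19)),np.sin(np.radians(-19))]); 
    print(len(uv),uv.min(0),uv.max(0),r,'world',cv2.minAreaRect(p.astype(np.float32)),p.mean(0), np.ptp(p@h))
E
```

```text
771 [309. 162.] [323. 214.] ((316.0, 188.0), (52.0, 14.0), 90.0) world ((0.5516163110733032, 0.3231741786003113), (0.012798484414815903, 0.04900335520505905), 71.33905029296875) [0.5512 0.3233] 0.049056696016798074
771 [309. 162.] [323. 214.] ((316.0, 188.0), (52.0, 14.0), 90.0) world ((0.5524016618728638, 0.32286536693573), (0.01290802750736475, 0.04942280799150467), 71.33955383300781) [0.552 0.323] 0.04947663110935424
697 [309. 162.] [322. 214.] ((315.5, 188.0), (52.0, 13.0), 90.0) world ((0.5515075325965881, 0.32286232709884644), (0.011583009734749794, 0.04900124669075012), 71.40528106689453) [0.551  0.3233] 0.0490344475915625
1000 [290. 146.] [339. 232.] ((311.14776611328125, 189.0952606201172), (50.42821502685547, 79.70160675048828), 8.365885734558105) world ((0.5529860258102417, 0.31825000047683716), (0.04417417198419571, 0.07645702362060547), 63.03588104248047) [0.5504 0.3231] 0.0818400567776763
```

```bash
python3 - <<'E'
from kp import *
s=st(); rel((.5517,.3228,.071),Rtool(71.35),s)
E
```

```text
t 8.25 tcp [0.5391 0.3301 0.2452] x [-0.    -0.002 -1.   ] zyaw 71.08 F [-0.48 -0.55 -0.3 ] T [0.   0.01 0.03] gap 0.0854 j [ 0.42  0.43  0.22  1.36 -0.    0.75]
[-0.0047, -0.0024, 0.0005, 0.1743, -0.0142, -0.0024] rows>= 3.5
```

```bash
cat > grip.py <<'E'
from kp import *
np.set_printoptions(precision=4,suppress=True)
A=[];S=[]
for i in range(6):
    s,im,d=snap('wrist',f'g{i}.png'); hsv=cv2.cvtColor(im,cv2.COLOR_RGB2HSV)
    org=((hsv[...,0]<22)&(hsv[...,1]>170)&(hsv[...,2]>200)); org[:,:290]=0; org[:,345:]=0; org[:130]=0; org[240:]=0
    ys,xs=np.nonzero(org); p=atz('wrist',np.c_[xs,ys].astype(float),.0825,s)[:,:2]; r=cv2.minAreaRect(p.astype(np.float32))
    print(s['clock'],s['tcp_pos'],s['joint_pos'][:3],r); A.append(r[0]+(r[2],)); S.append(s['tcp_pos'])
print(np.mean(A,0),np.std(A,0),np.mean(S,0),np.std(S,0))
E
python3 grip.py
```

```text
8.25 [0.5391 0.3301 0.2452] [0.4235 0.4286 0.2213] ((0.5515426993370056, 0.3226584792137146), (0.012457906268537045, 0.049082934856414795), 71.26725769042969)
8.3 [0.5396 0.3296 0.2457] [0.4223 0.428  0.2216] ((0.5516580939292908, 0.32320621609687805), (0.01285067480057478, 0.04906260222196579), 71.0339126586914)
8.35 [0.5399 0.3293 0.246 ] [0.4216 0.4277 0.2218] ((0.55129075050354, 0.3232288360595703), (0.012854046188294888, 0.04901930317282677), 71.00835418701172)
8.4 [0.5402 0.3291 0.2461] [0.4211 0.4276 0.2219] ((0.5515778064727783, 0.32306361198425293), (0.012851057574152946, 0.04904572293162346), 70.97547912597656)
8.45 [0.5403 0.329  0.2462] [0.4209 0.4276 0.222 ] ((0.5516737699508667, 0.32291319966316223), (0.012835005298256874, 0.049074262380599976), 71.17132568359375)
8.5 [0.5402 0.329  0.2461] [0.4209 0.4277 0.2219] ((0.5516054034233093, 0.3229109048843384), (0.012830825522542, 0.04905641824007034), 71.16893768310547)
[ 0.5516  0.323  71.1042] [0.0001 0.0002 0.1049] [0.5399 0.3293 0.2459] [0.0004 0.0004 0.0003]
```

```bash
python3 - <<'E'
from kp import *
s=st(); rel((.5516,.323,.071),Rtool(71.1),s)
E
```

```text
t 8.55 tcp [0.5402 0.329  0.246 ] x [ 0.001 -0.001 -1.   ] zyaw 70.93 F [ 0.24 -0.33 -0.18] T [0.04 0.05 0.  ] gap 0.0854 j [ 0.42  0.43  0.22  1.36 -0.    0.75]
[-0.0029, -0.0008, 0.0013, 0.175, -0.0125, -0.0018] rows>= 3.5
```

step_arm(
  moves=[
    [[-0.003,0,0,0.05,-0.0125,-0.002,0.5],[-0.003,0,0,0.095,-0.0125,-0.002,0.5],[-0.003,-0.001,0.001,0.14,-0.0125,-0.002,0.5],[-0.003,-0.001,0.001,0.16,-0.0125,-0.002,0.5],[-0.003,-0.001,0.001,0.175,-0.0125,-0.002,0.5],[-0.003,-0.001,0.001,0.175,-0.0125,-0.002,0.5],[-0.003,-0.001,0.001,0.175,-0.0125,-0.002,0.5],[-0.003,-0.001,0.001,0.175,-0.0125,-0.002,0.5]],
  ],
)

```text
clock: 9.35
tcp_pos: [0.5527, 0.323, 0.0726]
orientation: [0.576, -0.411, 0.574, 0.411]
wrist_force: [-0.4, -0.3, 0.1]
finger_gap: 0.0427
```

```bash
python3 - <<'E'
from kp import *
s=st(); rel((.5516,.323,.071),Rtool(71.1),s); s,im,d=snap('wrist','w7.png')
E
```

```text
t 9.35 tcp [0.5527 0.323  0.0726] x [ 0.003  0.001 -1.   ] zyaw 71.08 F [-0.36 -0.32  0.15] T [ 0.05 -0.01 -0.02] gap 0.0427 j [ 0.4   0.53 -0.05  0.99 -0.    0.73]
[-0.0004, 0.0019, 0.0022, 0.0016, 0.001, -0.0004] rows>= 0.0
```

View pics/w7.png

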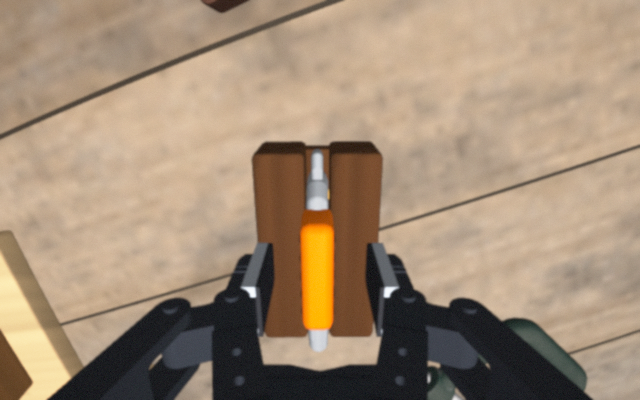

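The grip at (318,270) lies centred between the pads at (257) and (381). I'll close on it.

step_arm(
  force=60,
  moves=[
    [[0,0.002,0.002,0.0015,0.001,0,0.3],[0,0.002,0.002,0.0015,0.001,0,0.1],[0,0.002,0.002,0.0015,0.001,0,0],[0,0.002,0.002,0.0015,0.001,0,0],[0,0.002,0.002,0.0015,0.001,0,0],[0,0.002,0.002,0.0015,0.001,0,0]],
  ],
)

```text
clock: 10.0
tcp_pos: [0.5525, 0.324, 0.0722]
orientation: [0.576, -0.411, 0.574, 0.411]
wrist_force: [0.7, 1.2, 6.0]
finger_gap: 0.0122
```

```bash
python3 - <<'E'
from kp import *
s=st(); s,im,d=snap('wrist','w8.png')
E
```

```text
t 10.0 tcp [0.5525 0.324  0.0722] x [ 0.002  0.001 -1.   ] zyaw 71.1 F [0.73 1.23 6.02] T [ 0.21  0.05 -0.02] gap 0.0122 j [ 0.41  0.53 -0.05  0.99  0.    0.74]
```

View pics/w8.png

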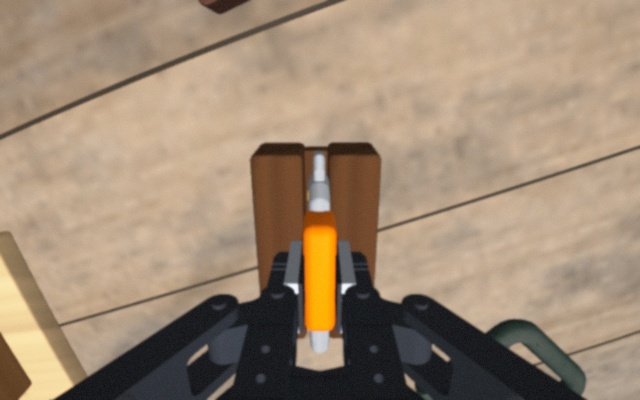

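step_arm(
  moves=[
    [[0,0,0,-0.02,0,0,0],[0,0,0,-0.05,0,0,0],[0,0,0,-0.1,0,0,0],[0,0,0,-0.15,0,0,0],[0,0,0,-0.2,0,0,0],[0,0,0,-0.228,0,0,0],[0,0,0,-0.228,0,0,0],[0,0,0,-0.228,0,0,0]],
  ],
)

```text
clock: 10.85
tcp_pos: [0.552, 0.3237, 0.2998]
orientation: [0.576, -0.411, 0.574, 0.411]
wrist_force: [-1.0, -0.4, -1.8]
finger_gap: 0.0127
```

```bash
python3 - <<'E'
from kp import *
s=st(); s,im,d=snap('wrist','w9.png'); rel((.53,-.13,.295),Rtool(81.7),s)
E
```

```text
t 10.85 tcp [0.552  0.3237 0.2998] x [ 0.002  0.001 -1.   ] zyaw 71.1 F [-1.02 -0.4  -1.82] T [0.04 0.03 0.04] gap 0.0127 j [ 0.41  0.44  0.37  1.5  -0.    0.73]
[-0.1851, 0.0014, 0.002, 0.0044, -0.1261, -0.4364] rows>= 9.1
```

View pics/w9.png

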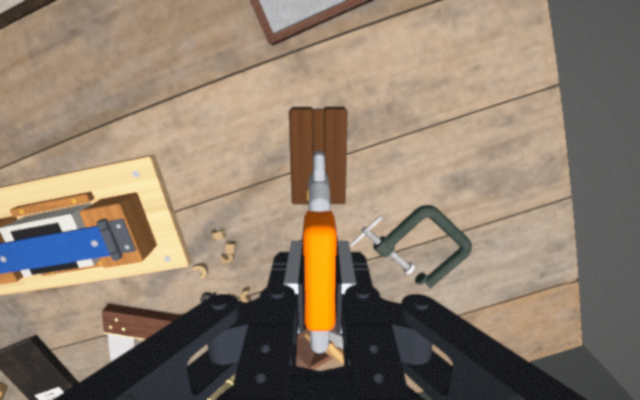

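The hook is held upright and clear of the rest; its tail is at (318,155).

step_arm(
  moves=[
    [[-0.185,0,0,0,-0.126,-0.436,0],[-0.185,0,0,0,-0.126,-0.436,0],[-0.185,0,0,0,-0.126,-0.436,0],[-0.185,0,0,0,-0.126,-0.436,0],[-0.185,0,0,0,-0.126,-0.436,0],[-0.185,0,0,0,-0.126,-0.436,0],[-0.185,0,0,0,-0.126,-0.436,0],[-0.185,0,0,0,-0.126,-0.436,0],[-0.185,0,0,0.004,-0.126,-0.436,0],[-0.185,0.001,0.002,0.004,-0.126,-0.436,0],[-0.185,0.001,0.002,0.004,-0.126,-0.436,0],[-0.185,0.001,0.002,0.004,-0.126,-0.436,0]],
  ],
)

```text
clock: 12.1
tcp_pos: [0.5287, -0.1289, 0.2929]
orientation: [0.534, -0.461, 0.536, 0.464]
wrist_force: [-0.0, -0.0, -1.0]
finger_gap: 0.0128
```

```bash
cat > crown.py <<'E'
from kp import *
np.set_printoptions(precision=4,suppress=True)
for i in range(8): env.read_camera('wrist')
A=[]
for i in range(5):
    s,im,d=snap('wrist',f'c{i}.png'); P=cloud('wrist',d,s)
    C=np.dstack([(P-o)@xv,(P-o)@yv,P[...,2]])
    sel=(C[...,2]>.121)&(C[...,2]<.15)&(abs(C[...,0])<.03)&(C[...,1]>-.13)&(C[...,1]<-.03)
    ys,xs=np.nonzero(sel); x0,x1=xs.min()+8,xs.max()-8
    # silhouette edges per column from depth discontinuity
    mid=[];xx=[]
    for x in range(x0,x1+1):
        col=np.nonzero(sel[:,x])[0]
        mid.append((col.min()+col.max())/2); xx.append(x)
    k=np.polyfit(xx,mid,1)
    uv=np.c_[xx,np.polyval(k,xx)]
    w=atz('wrist',uv,.1245,s); cc=np.c_[(w-o)@xv,(w-o)@yv]
    sl=np.polyfit(cc[:,1],cc[:,0],1)[0]
    ends=atz('wrist',[[xs.min(),mid[0]],[xs.max(),mid[-1]]],.1245,s).mean(0)
    zt=np.nanpercentile(C[sel][:,2],90)
    print(s['tcp_pos'],xs.min(),xs.max(),ys.min(),ys.max(),'x',cc[:,0].mean(),'y',(ends-o)@yv,'slope',sl,'ztop',zt)
    A.append([cc[:,0].mean(),(ends-o)@yv,sl,zt])
a=np.mean(A,0); print(a,np.std(A,0)); w=o+a[0]*xv+a[1]*yv; print('crown world',w)
cv2.imwrite('pics/cz.png',cv2.resize(im[ys.min()-20:ys.max()+20,xs.min()-25:xs.max()+25,::-1],None,fx=6,fy=6,interpolation=cv2.INTER_CUBIC))
st()
E
python3 crown.py
```

```text
Traceback (most recent call last):
  File "crown.py", line 14, in <module>
    mid.append((col.min()+col.max())/2); xx.append(x)
                ~~~~~~~^^
ValueError: zero-size array to reduction operation minimum which has no identity
```

View pics/c0.png

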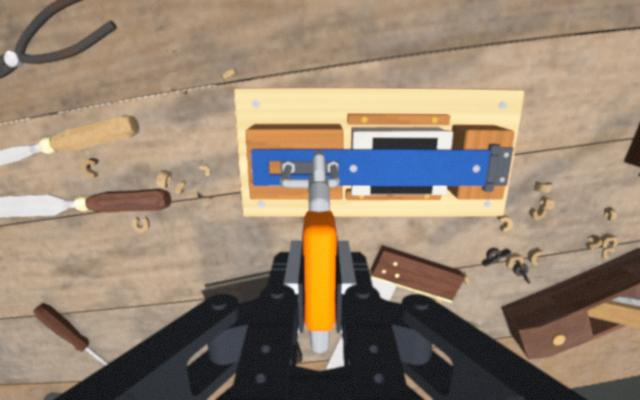

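The hook's tail hides the crown at (310,180), so I'll shift sideways 60 mm and measure again.

step_arm(
  moves=[
    [[0,0,0,0,0,0.04,0],[0,0,0,0,0,0.06,0],[0,0,0,0,0,0.06,0]],
  ],
)

```text
clock: 12.85
tcp_pos: [0.5383, -0.0676, 0.2948]
orientation: [0.533, -0.463, 0.534, 0.464]
wrist_force: [0.1, -0.6, -0.8]
finger_gap: 0.0124
```

```bash
sed -i 's/x0,x1=xs.min()+8,xs.max()-8/x0,x1=xs.min()+9,xs.max()-9/; s/        col=np/        if not sel[:,x].any(): continue\n        col=np/' crown.py; python3 crown.py
```

```text
[ 0.5381 -0.0706  0.2945] 218 274 178 187 x 0.0021869148830149093 y -0.07808077097397469 slope 0.00016139648841606238 ztop 0.129053282327412
[ 0.5381 -0.0705  0.2945] 218 274 178 187 x 0.0021850772408099606 y -0.07799501219680058 slope 0.00012657322372448457 ztop 0.1290161207860714
[ 0.5381 -0.0704  0.2945] 218 274 178 187 x 0.002157074052399739 y -0.07786665210588657 slope -0.0018156210579682052 ztop 0.12902301361625096
[ 0.5381 -0.0703  0.2946] 218 274 178 187 x 0.0021914141959515107 y -0.07776680885224363 slope -0.00013770780149985717 ztop 0.12899091702131002
[ 0.5381 -0.0702  0.2945] 217 274 178 187 x 0.002160422222809508 y -0.0780965183551168 slope -0.002326510380955747 ztop 0.12907294097571753
[ 0.0022 -0.078  -0.0008  0.129 ] [0.     0.0001 0.0011 0.    ]
crown world [ 0.5419 -0.1391  0.    ]
t 13.5 tcp [ 0.5381 -0.0701  0.2945] x [-0.002 -0.001 -1.   ] zyaw 81.73 F [-1.12  0.   -2.45] T [0.02 0.04 0.02] gap 0.0127 j [-0.28  0.24  0.08  1.41 -0.   -0.13]
```

View pics/c4.png

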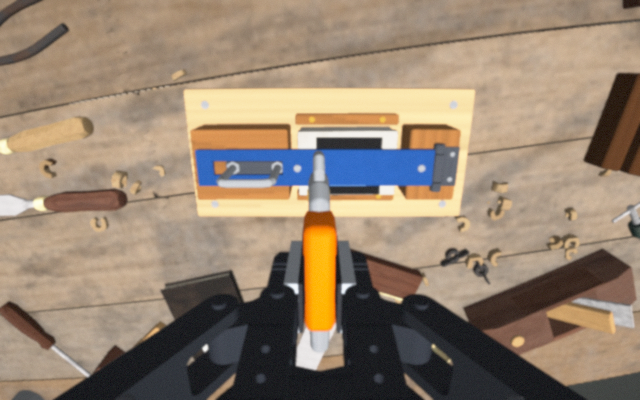

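View pics/cz.png

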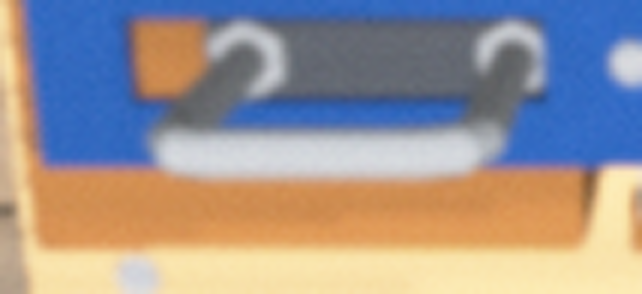

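```bash
python3 - <<'E'
from kp import *
s=st(); rel((.5182,-.1356,.205),Rtool(81.7),s)
E
```

```text
t 13.5 tcp [ 0.5381 -0.0701  0.2945] x [-0.002 -0.001 -1.   ] zyaw 81.73 F [-1.12  0.   -2.45] T [0.02 0.04 0.02] gap 0.0127 j [-0.28  0.24  0.08  1.41 -0.   -0.13]
[0.0006, -0.001, -0.0019, 0.0896, 0.0101, -0.0676] rows>= 2.3
```

step_arm(
  moves=[
    [[0,-0.001,-0.002,0,0.01,-0.04,0],[0,-0.001,-0.002,0.02,0.01,-0.0676,0],[0,-0.001,-0.002,0.05,0.01,-0.0676,0],[0,-0.001,-0.002,0.08,0.01,-0.0676,0],[0,-0.001,-0.002,0.09,0.01,-0.0676,0],[0,-0.001,-0.002,0.09,0.01,-0.0676,0],[0,-0.001,-0.002,0.09,0.01,-0.0676,0],[0,-0.001,-0.002,0.09,0.01,-0.0676,0],[0,-0.001,-0.002,0.09,0.01,-0.0676,0]],
  ],
)

```text
clock: 14.4
tcp_pos: [0.5192, -0.1358, 0.2061]
orientation: [0.535, -0.464, 0.534, 0.462]
wrist_force: [0.2, 0.0, -2.2]
finger_gap: 0.0129
```

```bash
python3 - <<'E'
from kp import *
s,im,d=snap('wrist','d0.png'); s,im,d=snap('scene','sd0.png'); cv2.imwrite('pics/sd0c.png',cv2.resize(im[120:280,220:400,::-1],(675,600),interpolation=cv2.INTER_CUBIC))
s=st(); rel((.5182,-.1356,.187),Rtool(81.7),s)
E
```

```text
t 14.5 tcp [ 0.5189 -0.1357  0.2056] x [ 0.002 -0.001 -1.   ] zyaw 81.75 F [ 0.    0.66 -0.89] T [ 0.03  0.03 -0.  ] gap 0.0125 j [-0.41  0.25 -0.13  1.19  0.   -0.26]
[0.0009, -0.0005, 0.0018, 0.0186, 0.0007, 0.0] rows>= 0.4
```

View pics/d0.png

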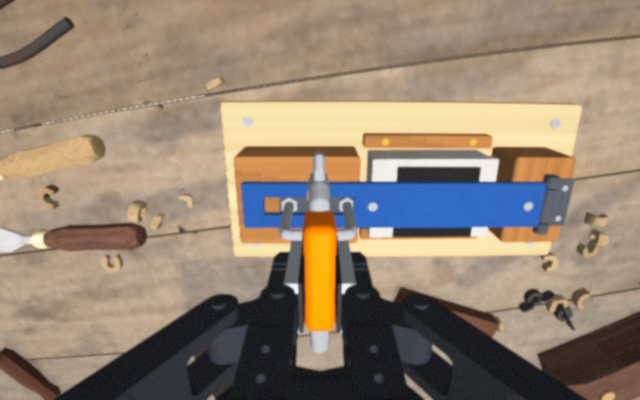

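View pics/sd0c.png

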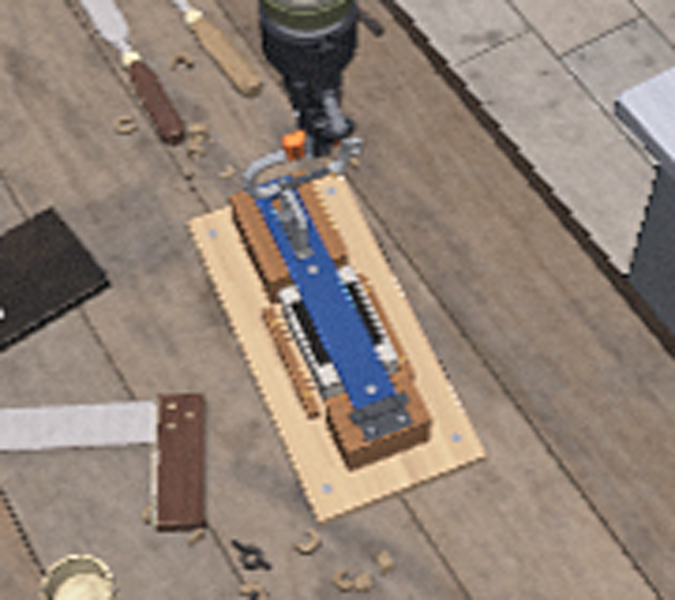

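The hook hangs nose-far over the staple. The wrist picture has the crown's ends at about (287,232) and (352,232), centred on the grip at (319,270). I'll descend slowly and feel for contact.

step_arm(
  moves=[
    [[0.001,0,0.002,0.006,0.0007,0,0],[0.001,0,0.002,0.011,0.0007,0,0],[0.001,0,0.002,0.014,0.0007,0,0],[0.001,0,0.002,0.017,0.0007,0,0],[0.001,0,0.002,0.019,0.0007,0,0]],
  ],
)

```text
clock: 15.0
tcp_pos: [0.518, -0.1355, 0.1864]
orientation: [0.535, -0.462, 0.535, 0.463]
wrist_force: [-1.8, 0.0, 2.7]
finger_gap: 0.0128
```

```bash
python3 -c "
from kp import *
s=st(); rel((.5182,-.1356,.180),Rtool(81.7),s)"
```

```text
t 15.0 tcp [ 0.518  -0.1355  0.1864] x [-0.001 -0.    -1.   ] zyaw 81.69 F [-1.76  0.    2.67] T [0.1  0.31 0.01] gap 0.0128 j [-0.41  0.26 -0.16  1.15 -0.   -0.26]
[-0.0001, -0.0004, -0.0008, 0.0064, -0.0002, -0.0] rows>= 0.1
```

step_arm(
  moves=[
    [[0,0,0,0.0015,0,0,0],[0,0,0,0.003,0,0,0],[0,0,0,0.004,0,0,0]],
  ],
)

```text
clock: 15.3
tcp_pos: [0.5179, -0.1356, 0.1825]
orientation: [0.535, -0.462, 0.535, 0.463]
wrist_force: [-1.8, 0.2, 2.7]
finger_gap: 0.0127
```

```bash
python3 -c "
from kp import *
s=st(); rel((.5182,-.1356,.180),Rtool(81.7),s)"
```

```text
t 15.3 tcp [ 0.5179 -0.1356  0.1825] x [-0.001 -0.    -1.   ] zyaw 81.69 F [-1.8   0.19  2.65] T [ 0.09  0.39 -0.07] gap 0.0127 j [-0.41  0.26 -0.17  1.14 -0.   -0.26]
[-0.0002, -0.0005, -0.0006, 0.0025, -0.0003, 0.0] rows>= 0.1
```

The force stays at about 4 N while moving 4 mm further, so the gate is yielding. Continuing.

step_arm(
  moves=[
    [[0,0,0,0.003,0,0,0],[0,0,0,0.005,0,0,0],[0,0,0,0.0075,0,0,0],[0,0,0,0.01,0,0,0],[0,0,0,0.0125,0,0,0]],
  ],
)

```text
clock: 15.8
tcp_pos: [0.519, -0.136, 0.1705]
orientation: [0.535, -0.463, 0.535, 0.462]
wrist_force: [0.9, -0.3, 5.2]
finger_gap: 0.0126
```

```bash
python3 -c "
from kp import *
s=st(); rel((.5182,-.1356,.160),Rtool(81.7),s)"
```

```text
t 15.8 tcp [ 0.519  -0.136   0.1705] x [ 0.002 -0.001 -1.   ] zyaw 81.69 F [ 0.94 -0.34  5.24] T [-0.03 -0.4   0.01] gap 0.0126 j [-0.41  0.27 -0.19  1.11 -0.   -0.26]
[-0.0002, -0.001, 0.0019, 0.0105, 0.0009, 0.0002] rows>= 0.2
```

step_arm(
  moves=[
    [[0,0,0.001,0.0025,0.0005,0,0],[0,0,0.001,0.005,0.0005,0,0],[0,0,0.001,0.0075,0.0005,0,0],[0,0,0.001,0.01,0.0005,0,0]],
  ],
)

```text
clock: 16.2
tcp_pos: [0.5187, -0.1361, 0.1606]
orientation: [0.535, -0.463, 0.535, 0.462]
wrist_force: [-0.0, -0.3, 5.0]
finger_gap: 0.013
```

```bash
python3 -c "
from kp import *
s=st(); rel((.5182,-.1356,.149),Rtool(81.7),s)"
```

```text
t 16.2 tcp [ 0.5187 -0.1361  0.1606] x [ 0.001 -0.002 -1.   ] zyaw 81.69 F [-0.03 -0.34  5.04] T [ 0.02 -0.08  0.04] gap 0.013 j [-0.41  0.28 -0.21  1.08 -0.   -0.26]
[-0.0002, -0.0014, 0.0015, 0.0116, 0.0006, 0.0004] rows>= 0.2
```

step_arm(
  moves=[
    [[0,0,0.001,0.002,0.0005,0,0],[0,0,0.001,0.004,0.0005,0,0],[0,0,0.001,0.006,0.0005,0,0],[0,0,0.001,0.008,0.0005,0,0]],
  ],
)

```text
clock: 16.6
tcp_pos: [0.5162, -0.1354, 0.1514]
orientation: [0.534, -0.462, 0.536, 0.463]
wrist_force: [-4.9, 1.4, 0.4]
finger_gap: 0.0131
```

```bash
python3 -c "
from kp import *
s=st(); rel((.5182,-.1356,.145),Rtool(81.7),s)"
```

```text
t 16.6 tcp [ 0.5162 -0.1354  0.1514] x [-0.004 -0.    -1.   ] zyaw 81.68 F [-4.93  1.45  0.38] T [ 0.21  1.38 -0.04] gap 0.0131 j [-0.41  0.28 -0.22  1.07 -0.   -0.26]
[-0.0003, -0.0008, -0.0041, 0.0064, -0.002, 0.0001] rows>= 0.1
```

step_arm(
  moves=[
    [[0,0,0,0.0015,-0.001,0,0],[0,0,0,0.003,-0.001,0,0],[0,0,0,0.0045,-0.001,0,0],[0,0,0,0.0045,-0.001,0,0]],
  ],
)

```text
clock: 17.0
tcp_pos: [0.5173, -0.1356, 0.1465]
orientation: [0.534, -0.461, 0.536, 0.463]
wrist_force: [-0.7, 0.7, -2.0]
finger_gap: 0.0123
```

```bash
python3 -c "
from kp import *
s=st(); rel((.5182,-.1356,.145),Rtool(81.7),s)
s,im,d=snap('scene','e0.png'); cv2.imwrite('pics/e0c.png',cv2.resize(im[120:220,250:350,::-1],(600,600),interpolation=cv2.INTER_CUBIC)); snap('wrist','e0w.png')
for t in ['gate']:
  for c in ('scene','wrist'): print([(r['confidence'],r['uv']) for r in env.boxes_of(c,t)])"
```

```text
t 17.0 tcp [ 0.5173 -0.1356  0.1465] x [-0.004 -0.    -1.   ] zyaw 81.68 F [-0.75  0.7  -2.01] T [0.01 0.01 0.04] gap 0.0123 j [-0.41  0.29 -0.23  1.06 -0.   -0.26]
[-0.0003, -0.0007, -0.0043, 0.0015, -0.0009, 0.0001] rows>= 0.0
[]
[(0.62, [430.5, 197.8])]
```

View pics/e0c.png

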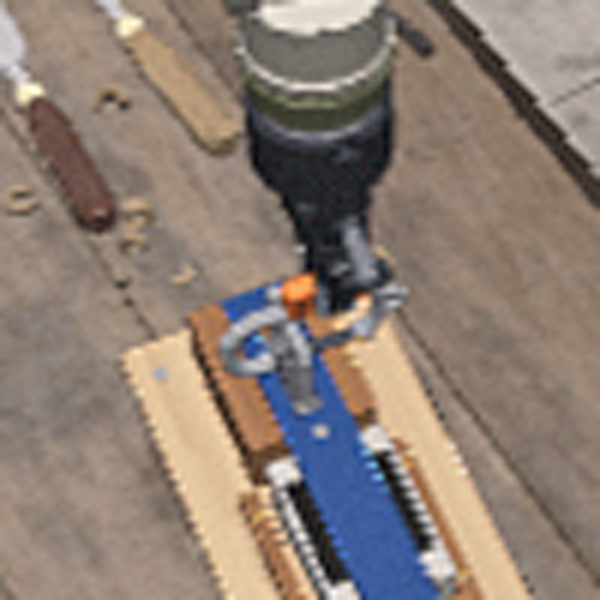

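View pics/e0w.png

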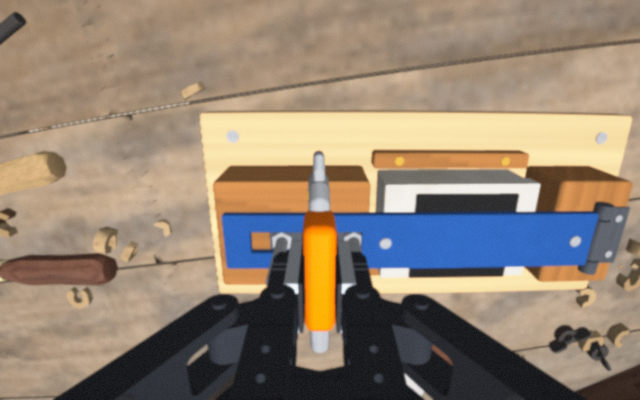

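The contact force is gone, so the crown is past the gate. Now I'll raise the hook to prove it has caught.

step_arm(
  moves=[
    [[0,0,0.002,-0.004,-0.0005,0,0],[0,0,0.002,-0.008,-0.0005,0,0],[0,0,0.002,-0.012,-0.0005,0,0],[0,0,0.002,-0.015,-0.0005,0,0],[0,0,0.002,-0.018,-0.0005,0,0]],
  ],
)

```text
clock: 17.7
tcp_pos: [0.518, -0.1357, 0.1655]
orientation: [0.533, -0.461, 0.536, 0.464]
wrist_force: [0.0, -0.5, -1.0]
finger_gap: 0.0129
```

```bash
python3 -c "
from kp import *
s=st()"
```

```text
t 17.7 tcp [ 0.518  -0.1357  0.1655] x [-0.005 -0.    -1.   ] zyaw 81.68 F [ 0.   -0.53 -1.03] T [ 0.02 -0.02  0.01] gap 0.0129 j [-0.4   0.28 -0.2   1.1  -0.   -0.26]
```

step_arm(
  moves=[
    [[0,0,0,-0.001,0,0,0],[0,0,0,-0.002,0,0,0],[0,0,0,-0.003,0,0,0],[0,0,0,-0.004,0,0,0]],
  ],
)

```text
clock: 18.1
tcp_pos: [0.5179, -0.1357, 0.1695]
orientation: [0.533, -0.461, 0.536, 0.464]
wrist_force: [0.2, 0.7, -1.1]
finger_gap: 0.0123
```

```bash
python3 -c "
from kp import *
s=st()"
```

```text
t 18.1 tcp [ 0.5179 -0.1357  0.1695] x [-0.006 -0.    -1.   ] zyaw 81.68 F [ 0.24  0.73 -1.09] T [-0.    0.03  0.05] gap 0.0123 j [-0.4   0.27 -0.19  1.11 -0.   -0.26]
```

step_arm(
  moves=[
    [[0,0,0,-0.0007,0,0,0],[0,0,0,-0.0014,0,0,0],[0,0,0,-0.002,0,0,0]],
  ],
)

```text
clock: 18.4
tcp_pos: [0.5179, -0.1357, 0.1715]
orientation: [0.533, -0.461, 0.536, 0.464]
wrist_force: [1.0, -0.7, -1.2]
finger_gap: 0.013
```

```bash
python3 -c "
from kp import *
s=st()"
```

```text
t 18.4 tcp [ 0.5179 -0.1357  0.1715] x [-0.006 -0.    -1.   ] zyaw 81.68 F [ 1.04 -0.68 -1.21] T [-0.02  0.05 -0.04] gap 0.013 j [-0.4   0.27 -0.19  1.12 -0.   -0.26]
```

step_arm(
  moves=[
    [[0,0,0,-0.0007,0,0,0],[0,0,0,-0.0014,0,0,0],[0,0,0,-0.002,0,0,0]],
  ],
)

```text
clock: 18.7
tcp_pos: [0.5178, -0.1356, 0.173]
orientation: [0.533, -0.461, 0.537, 0.464]
wrist_force: [1.2, -0.5, -6.7]
finger_gap: 0.0125
```

```bash
python3 -c "
from kp import *
s=st()"
```

```text
t 18.7 tcp [ 0.5178 -0.1356  0.173 ] x [-0.006  0.    -1.   ] zyaw 81.68 F [ 1.2  -0.53 -6.73] T [-0.08 -0.3  -0.01] gap 0.0125 j [-0.4   0.27 -0.18  1.12 -0.   -0.26]
```

step_arm(
  moves=[
    [[0,0,0,-0.0008,0,0,0],[0,0,0,-0.0011,0,0,0],[0,0,0,-0.0011,0,0,0]],
  ],
)

```text
clock: 19.0
tcp_pos: [0.5178, -0.1356, 0.1734]
orientation: [0.533, -0.461, 0.537, 0.464]
wrist_force: [3.1, -0.9, -11.3]
finger_gap: 0.0128
```

```bash
python3 -c "
from kp import *
s=st()"
```

```text
t 19.0 tcp [ 0.5178 -0.1356  0.1734] x [-0.007  0.001 -1.   ] zyaw 81.68 F [  3.08  -0.86 -11.26] T [-0.25 -0.58 -0.  ] gap 0.0128 j [-0.4   0.27 -0.18  1.12 -0.   -0.26]
```

That is about 10 N net. I'll hold it for half a second.

step_arm(
  moves=[
    [[0,0,0,-0.0007,0,0,0],[0,0,0,-0.0007,0,0,0],[0,0,0,-0.0007,0,0,0],[0,0,0,-0.0007,0,0,0],[0,0,0,-0.0007,0,0,0]],
  ],
)

```text
clock: 19.5
tcp_pos: [0.5178, -0.1356, 0.1737]
orientation: [0.533, -0.461, 0.537, 0.464]
wrist_force: [4.6, -1.4, -14.8]
finger_gap: 0.0126
```

```bash
python3 -c "
from kp import *
s=st()"
```

```text
t 19.5 tcp [ 0.5178 -0.1356  0.1737] x [-0.007  0.001 -1.   ] zyaw 81.68 F [  4.6   -1.36 -14.77] T [-0.36 -0.92 -0.01] gap 0.0126 j [-0.4   0.27 -0.18  1.12 -0.   -0.26]
```

Proven, at 10–13 N net with no slip. Next I'll lower the hook and draw it along so the crown sits under its middle. That way it should rest balanced on its grip bar when released.

step_arm(
  moves=[
    [[0,0,0,0.004,0,0,0],[0,0,0.003,0.01,0,0,0],[0,0,0.006,0.016,0,0,0],[0,0,0.006,0.021,-0.002,0,0],[0,0,0.006,0.024,-0.006,0,0],[0,0,0.006,0.024,-0.01,0,0],[0,0,0.006,0.024,-0.014,0,0],[0,0,0.006,0.024,-0.0165,0,0],[0,0,0.006,0.024,-0.0165,0,0]],
  ],
)

```text
clock: 20.4
tcp_pos: [0.5346, -0.1381, 0.1497]
orientation: [0.532, -0.459, 0.538, 0.466]
wrist_force: [0.1, -0.2, -1.7]
finger_gap: 0.0126
```

```bash
python3 -c "
from kp import *
s=st()"
```

```text
t 20.4 tcp [ 0.5346 -0.1381  0.1497] x [-0.013  0.001 -1.   ] zyaw 81.68 F [ 0.13 -0.23 -1.67] T [ 0.05 -0.03 -0.05] gap 0.0126 j [-0.4   0.32 -0.17  1.09 -0.   -0.25]
```

step_arm(
  moves=[
    [[0,0,-0.006,0.0015,0,0,0],[0,0,-0.012,0.003,0,0,0],[0,0,-0.012,0.004,0,0,0],[0,0,-0.012,0.0045,0,0,0]],
  ],
)

```text
clock: 20.8
tcp_pos: [0.5342, -0.138, 0.1454]
orientation: [0.535, -0.462, 0.535, 0.463]
wrist_force: [-1.1, 1.2, 2.8]
finger_gap: 0.0129
```

```bash
python3 -c "
from kp import *
s=st()"
```

```text
t 20.8 tcp [ 0.5342 -0.138   0.1454] x [-0.001 -0.    -1.   ] zyaw 81.68 F [-1.07  1.25  2.75] T [0.12 0.36 0.  ] gap 0.0129 j [-0.4   0.32 -0.19  1.06 -0.   -0.25]
```

The bar now rests on the crown with about 4 N. Releasing.

step_arm(
  moves=[
    [[0,0,0,0,0,0,0.2],[0,0,0,0,0,0,0.4],[0,0,0,0,0,0,0.5],[0,0,0,0,0,0,0.5]],
  ],
)

```text
clock: 21.2
tcp_pos: [0.5343, -0.138, 0.1454]
orientation: [0.535, -0.462, 0.535, 0.462]
wrist_force: [-0.1, 0.1, 0.1]
finger_gap: 0.0425
```

```bash
python3 -c "
from kp import *
s=st(); snap('wrist','f0.png')"
```

```text
t 21.2 tcp [ 0.5343 -0.138   0.1454] x [-0.001 -0.    -1.   ] zyaw 81.69 F [-0.07  0.11  0.1 ] T [-0.    0.04  0.02] gap 0.0425 j [-0.4   0.32 -0.19  1.06 -0.   -0.25]
```

View pics/f0.png

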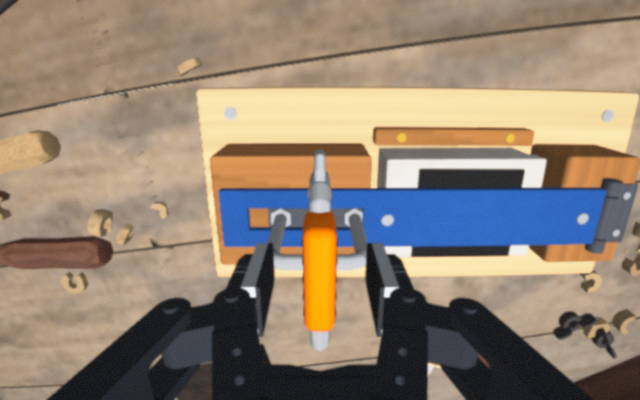

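The hook at (319,260) sits level on the crown and is free of both pads. I'll retreat straight up.

step_arm(
  moves=[
    [[0,0,0,-0.01,0,0,0.5],[0,0,0,-0.03,0,0,0.5],[0,0,0,-0.06,0,0,0.5],[0,0,0,-0.1,0,0,0.5],[0,0,0,-0.15,0,0,0.5],[0,0,0,-0.18,0.03,0.05,0.5],[0,0,0,-0.18,0.06,0.1,0.5],[0,0,0,-0.18,0.06,0.1,0.5],[0,0,0,-0.18,0.06,0.1,0.5],[0,0,0,-0.18,0.06,0.1,0.5]],
  ],
)

```text
clock: 22.25
tcp_pos: [0.4897, -0.0301, 0.3263]
orientation: [0.535, -0.463, 0.535, 0.462]
wrist_force: [0.1, 0.2, -0.1]
finger_gap: 0.0425
```

```bash
python3 -c "
from kp import *
s=st(); s,im,d=snap('wrist','f1.png'); P=cloud('wrist',d,s); C=np.dstack([(P-o)@xv,(P-o)@yv,P[...,2]])
hsv=cv2.cvtColor(im,cv2.COLOR_RGB2HSV)
blue=(abs(hsv[...,0].astype(int)-110)<14)&(hsv[...,1]>130)&(hsv[...,2]>60); blue=cv2.erode(blue.astype(np.uint8),np.ones((3,3)))>0
c=C[blue]; c=c[~np.isnan(c[:,0])]; c=c[c[:,2]<.12]; k=np.polyfit(c[:,1],c[:,2],1); print('keeper slope',k)
org=(hsv[...,0]<20)&(hsv[...,1]>190)&(hsv[...,2]>200)&(C[...,2]>.1); c=C[org]; print('grip',np.median(c,0),c.min(0),c.max(0),len(c))
cv2.imwrite('pics/f1c.png',cv2.resize(im[120:260,120:330,::-1],(800,533),interpolation=cv2.INTER_CUBIC))
s,im,d=snap('scene','f1s.png'); cv2.imwrite('pics/f1sc.png',cv2.resize(im[120:220,250:350,::-1],(600,600),interpolation=cv2.INTER_CUBIC))"
```

```text
t 22.25 tcp [ 0.4897 -0.0301  0.3263] x [ 0.001 -0.001 -1.   ] zyaw 81.75 F [ 0.1   0.19 -0.15] T [0.04 0.01 0.01] gap 0.0425 j [-0.22  0.14  0.02  1.46 -0.   -0.08]
keeper slope [-0.00050725  0.07244034]
grip [-0.00973572 -0.0726559   0.15268113] [-0.02932588 -0.08363752  0.14815322] [ 0.01957973 -0.070539    0.15513323] 254
```

View pics/f1.png

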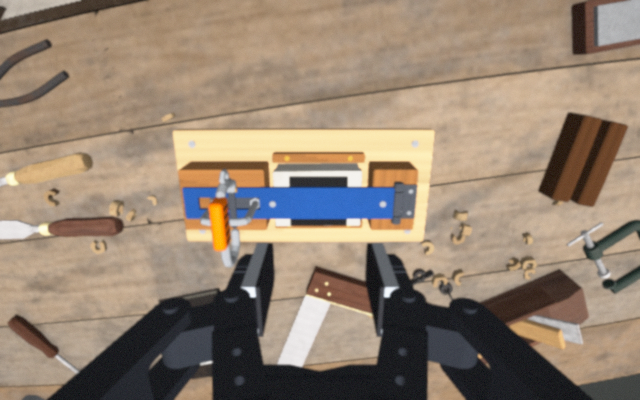

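View pics/f1sc.png

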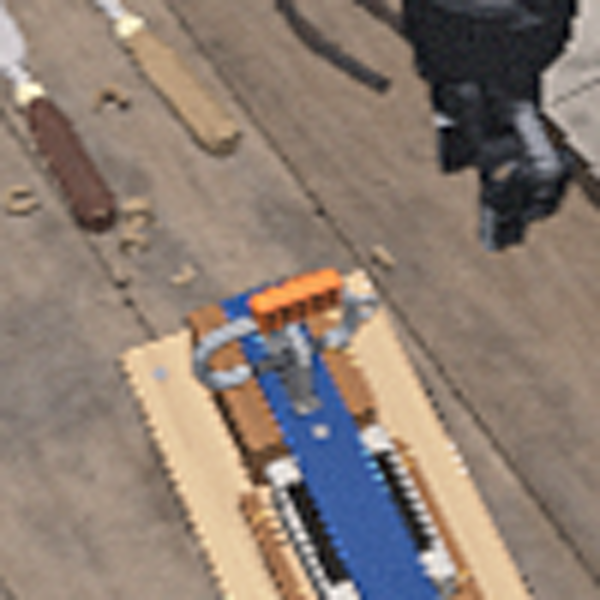

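```bash
python3 -c "
import cv2
im=cv2.imread('pics/f1.png'); cv2.imwrite('pics/f1z.png',cv2.resize(im[160:275,180:290],(574,600),interpolation=cv2.INTER_CUBIC))
"
```

```text
(no output)
```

View pics/f1z.png

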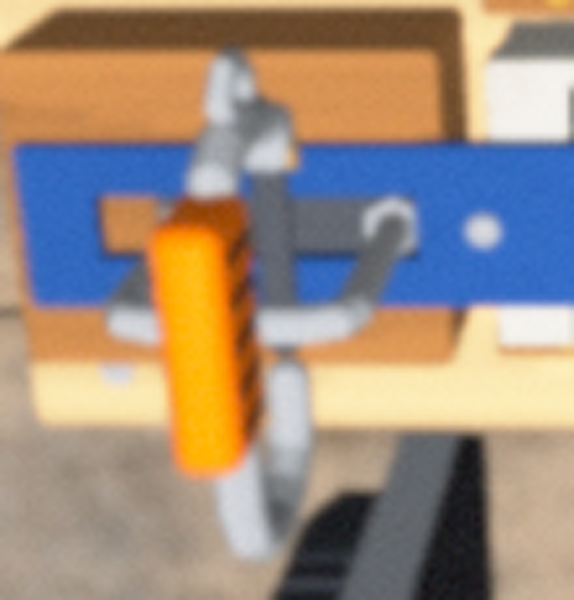

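The zoom shows the gate as a straight grey bar running from its hinge at (275,170) to the nose at (288,355), passing under the crown, so it is shut. The hook stands stable on the staple and the keeper is flat. Handing in.

```bash
python3 -c "
from kp import *
st(); print(env.hand_in())"
```

```text
t 22.35 tcp [ 0.4899 -0.031   0.3254] x [-0.    -0.001 -1.   ] zyaw 81.65 F [ 0.2  -0.39 -0.06] T [0.02 0.02 0.03] gap 0.0428 j [-0.23  0.14  0.02  1.46 -0.   -0.08]
the job is handed in; nothing more can be done
None
```

The keeper is shut over the box with the staple standing through its slot, and the snap hook is caught on the staple with its gate shut. I handed the job in at 22.35 s.

- **Keeper:** I pushed it down with the shut fingers. The last look showed it still flat, with a slope of about 0.0005 rad and its top at 72.4 mm against 73 mm by the drawing.
- **Hook:** The gate yielded at about 4–7 N. The contact force then fell away as the crown passed the gate.
- **Proof pull:** The shut gate held 10 N for a moment, then about 13 N while I held it for half a second. That is a little over the 10 N asked but well under the 25 N limit. No reading I took with the hook on the staple passed about 15 N; I read the force at the end of each move, not continuously.
- **Release:** I drew the hook along about 16 mm so that the crown sat near its middle, lowered it onto the crown with about 4 N, let go and drew back. The last wrist picture shows it standing nearly level on the staple with the gate closed to the nose.
- **Where things differed from the drawing:** The crown's axis stood at about 125 mm by depth camera and touch, against 130 mm. The staple lay about 78 mm from the carrier board's centre, because the carrier's origin is under the box and not at the board's middle.
- **Box, chisels and stone:** I never touched them, and nothing looked moved in the last pictures. I did not measure their positions again.

No check failed, except that the gate detector found nothing in the scene picture and pointed at something else in the wrist picture. I relied on the pull and a zoomed picture for the gate instead.

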